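# Lever the clip-on battery cover off

## Robot

A 6-joint arm with a two-finger parallel gripper is mounted at the origin on a cart in front of the work surface, level with it; the furniture and walls round the work are solid. World frame = base frame: x ahead of the robot, y to its left, z up, the work surface at z = 0. Lengths are in m, angles in rad, forces in N, time in s.
With the tool pointing down it reaches from about 0.35 to 0.775 m from the base axis. Payload 5.5 kg.
Tool frame: the origin (TCP) lies midway between the tips of the shut fingers; the grasp point (between the pads) lies 19 mm behind it; z points along the fingers, y is the line along which they close (so a half turn about z gives the same grasp; the last joint's range is limited). The gripper opens to 85 mm and grips with 20 to 120 N. Pads are 22 mm wide; open, the fingers measure 114 mm over their backs; the gripper's body (76 mm by 85 mm) begins 54 mm behind the grasp point. The pads swing forward as they close: fully open they stand 13 mm farther back than shut.
Start: joints at [1.122, 0.313, 0.046, 1.304, 0, 1.431], TCP at [0.175, 0.548, 0.201] pointing down, gripper open.
Joint ranges: [-2.76, 2.76], [-0.86, 1.69], [-1.03, 1.26], [-2.2, 2.34], [-1.47, 1.5], [-3.14, 3.14]. Speed limits (rad/s): [2.57, 2.57, 3.14, 3.14, 3.14, 3.14].

## Interface

Orientations are given as a unit quaternion [w, x, y, z].
In Python, from workcell import env gives the robot as it stands.
- The arm moves only by the tool move_arm, never from a script. Its argument "targets" is a list of rows, each a list of 3 entries, a list of its own where there are three numbers: the shift along the tool's x, y, z in mm, then the turn, a rotation vector about the tool's x, y, z in units of 10 degrees (1.0 is 10 degrees), then the closure, from -1 (fully open) to 1 (shut). In form: [[[dx, dy, dz], [ax, ay, az], gripper], ...]. A call has 1 to 5 rows; each row is the pose to reach, as a shift and turn from the pose commanded when the call began, along the tool's axes at that moment; what a row does not reach only later rows make up. A row lasts 1/8 s, in which the tool goes at most 62.5 mm and 10.7 degrees, less where a joint would pass 70% of its speed; a pose out of reach is approached as far as the arm can. A call with a gripper value outside its range is refused whole. The fingers move at their own pace and stop on an object; "squeeze" is the grip in N (left out, the last holds). Time passes only in rows, so rows that repeat a pose let the fingers close. It gives the time, the measured TCP pose, the force, the opening and the grip force at its end, in the units of the state.
- env.get_state(): the state, without advancing time (a new reading comes with each control period).
- env.read_camera(name): name is "scene" or "top" or "wrist"; returns a dict with "pixels" (480x640x3 uint8, red, green, blue), "fovy" (degrees; the focal length in pixels is half the picture's height over the tangent of half this angle, whatever the lens; pixels are square), "cx", "cy" (the principal point, pixels), "extrinsics" (4x4, takes a point from world to camera coordinates); the wrist camera has in their place "mount" (4x4, takes a point from camera to tool coordinates, whose origin is the TCP and whose axes are the flange's). Camera axes: x right, y up, looking along -z (the intrinsics and any distortion apply to the point x, -y, -z); pixel columns grow to the right and rows downward; lengths in m; the calibration is good to about 2 mm. A picture is of the moment at which its call begins: read the wrist's pose just before it. There is no depth.
- env.hand_in(): hands the job in; it is judged then, once.
Trained networks look in a picture, given as the dict that the camera call returned (one of the last four; its "shot" number tells which), for a name from the list of things; names that differ only in an ending like _2 or _b are one class to them, and where a whole thing is asked for, a point or a joint stands for the part that bears it (a point fixed in the world has none). Each returns a list of dicts, best first, with "confidence" (0 to 1); they miss things now and then, are a little off and sometimes report something else, mostly with a low value. They report only what shows in the picture. A call takes as long as a camera call.
- env.spot_in(thing, picture): "centre" ([x, y, z] in m, in world coordinates, good to about 4 mm: the middle of the surface that is visible of it).
- env.regions_of(thing, picture): "mask" (480x640 bool, what is visible of it).
- env.landmark_of(thing, picture): "centre" ([x, y, z] in m, in world coordinates, good to about 4 mm: a listed point, or the origin of a listed thing).
The state is a dict: "clock": time; "joint_pos": joint angles; "qvel": joint speeds; "tau": joint torques, N m; "tcp_pos": TCP position; "orientation": TCP orientation; "wrist_force": force on the tool from outside, world axes, zero at the start; "ft_torque": the same for the moment, N m; "finger_gap": finger opening in m; "grip_force": force on a finger pad.
Only numpy, scipy, OpenCV 4.12 (cv2) and the standard library are available. Lean on these libraries where they do the work, as an engineer would, in place of code of your own. Each camera call takes 0.05 s, during which the arm holds its last target. There are 200 camera calls.

## Task

Take the yellow cover off the grey battery box: lever its front edge up past the spring catch with the screwdriver in the notch, without your fingers or arm touching the cover while it is still clipped down. Then put the screwdriver down, lift the loose cover off and lay it flat, right way up, in the blue tray. Leave the sanding block, tape measure and wooden wedge where they are.

Things in the scene. Friction and masses are not known exactly. Their poses are not given: they have to be found in the camera images.
- box: grey battery box, fixed, 156 (x, -83 to +73 mm) x 120 (y) x 90 mm high; origin at its underside below the cover's centre, z up, front facing its own -x. The cover sits on its flat top; an open ledge 28 mm deep, spanned by a black catch bridge, lies before it. A stop 15 mm high stands behind the cover, rims 5 mm high beside it (x = 28 to 52 mm) and before its front corners (|y| 17 to 29 mm)
- box_ledge (a point): middle of the box's front top edge (its axes as the box's): the fulcrum, where the screwdriver's shaft bears when its handle is pressed down
- cover: yellow cover, 110 (x) x 60 (y) x 28 mm, about 0.12 kg, clipped down at first; its front 14 mm (x) is a pry lip only 11.5 mm high; origin at the centre of its underside, axes as the box's when clipped. Its front edge must be levered up about 6 mm to leave the catch, taking about 20 N at the notch; it then springs up and stays with the front edge about 11 mm above its seat, tilted about 0.1 rad
- cover_notch (a point): centre of the mouth of the pry notch under the lip, in the middle of the cover's front (-x) face at its lower edge: 18 mm wide, 7.5 mm high (its bottom is the ledge), 14 mm deep
- cover_grip (a point): point in the cover 10 mm behind its centre and 16 mm above its underside, good to grasp across the 60 mm width
- screwdriver: screwdriver lying on the worktop, 211 mm long, 0.09 kg; handle blue, 29 mm wide, 35 mm high and 100 mm long, from y = +5 to +105 mm; shaft 6 mm thick, pointing to its own -y (along (0, -0.995, -0.103) of its frame). Origin under its middle. The handle is heavier, so it lies on the handle with the tip free of the worktop
- driver_tip (a point): the end of the screwdriver's flat blade (6 mm wide, 2.5 mm thick), on the shaft's axis; about 9 mm above the worktop as it lies
- driver_grip (a point): middle of the screwdriver's handle, on the axis, 156 mm from the tip; about 14 mm above the worktop as it lies
- tray: blue open parts tray, 170 (x) x 150 (y) x 26 mm, walls and floor 5 mm, fixed; origin under its centre. A clamp bar (24 mm wide, 134 to 182 mm above the worktop) runs along x right over the worktop, 180 mm to the right of the base axis, and another 469 mm to its left
- sanding_block: cork sanding block, 63x119x36 mm, bystander; origin under its centre
- tape_measure: yellow tape measure, 36x99x66 mm, bystander; origin under its centre
- wedge_2: wooden wedge, 34x120x24 mm, bystander; origin under its centre
- catch_nose (a point): centre of the catch's sprung steel nose, 16 mm wide (axes as the box's). It reaches over the lip from a black bridge, 40 mm wide (x = -74 to -64 mm of the box), whose crossbar lies 22 to 32 mm above the ledge on two posts with a gap of 28 mm between them; the tool passes below. It presses on a bead on the cover with about 11 N and yields 5 mm towards -x

How it is judged:
On the way:
1. the cover's front edge is levered up out of the catch (at least 7 mm above its seat) while the cover is still on the box (z of cover_notch in the frame of box above 0.10075 m and horizontal distance between cover and box below 0.03 m), for 0.2 s.
At the end, for the whole second after the job is handed in: The cover lies flat (within 0.12 rad) and right way up on the tray's floor (its underside less than 12 mm above the tray's underside), at rest; the screwdriver lies at rest with tip and handle both less than 45 mm above the worktop (z of cover in the frame of tray between 0 and 0.012 m and horizontal distance between cover and tray below 0.09 m and angle between cover's own z axis and vertical below 0.12 rad and linear speed of cover below 0.02 m/s and height (world z) of each of driver_tip, driver_grip below 0.045 m and height (world z) of driver_grip above 0 m and linear speed of screwdriver below 0.03 m/s); the robot touches nothing.
It fails at once if fingers or arm touch the cover (over 1 N) while it is still clipped down on the box (front edge less than 4 mm above its seat) (contact force between any of the fingers, the arm and cover above 1 N and z of cover_notch in the frame of box below 0.09775 m and horizontal distance between cover and box below 0.03 m).
It fails at once if the sanding block, tape measure or wedge is shifted by more than 20 mm (distance of any of sanding_block, tape_measure, wedge_2 from where it was at the start of the episode above 0.02 m).
It also fails if it takes over 64 s, if anything falls off the work surface, if the arm or the gripper's body presses on something with over 40 N, if the wrist force passes 120 N, or if a joint passes its speed limit or range.

## Working session

There is one attempt and no reset: what is moved stays moved. The work goes in short steps, Python scripts to look and compute and a tool call to move; the robot and the scene stay as the last step left them, time stands still between calls to the robot, and variables do not carry over. Pictures are saved under pics/ and viewed, at most 10 in all, crops included, and the job is handed in when it is done.

Besides the shell and the picture viewer there is one more tool, called after ">>>" as name(argument=value, ...) on one line, values as JSON. move_arm: Moves the arm, as the interface text tells. Its arguments: {"type":"object","properties":{"targets":{"type":"array","items":{"type":"array"}},"squeeze":{"type":"number"}},"required":["targets"]}

```bash
mkdir -p pics; ls; cat > h.py <<'E'
import numpy as np, cv2
from scipy.spatial.transform import Rotation as R
from workcell import env
def q2R(q): return R.from_quat([q[1],q[2],q[3],q[0]])
def save(p,n): cv2.imwrite('pics/'+n,cv2.cvtColor(p['pixels'],cv2.COLOR_RGB2BGR))
E
python3 - <<'E'
from h import *
s=env.get_state(); print(s)
T=['box','box_ledge','cover','cover_notch','cover_grip','screwdriver','driver_tip','driver_grip','tray','sanding_block','tape_measure','wedge_2','catch_nose']
for c in ['scene','top']:
    p=env.read_camera(c); save(p,c+'0.png'); print(c,p['fovy'],p['cx'],p['cy'],{k:v for k,v in p.items() if k not in('pixels','extrinsics')})
    for t in T:
        print(t,[(np.round(d['centre'],4),round(d['confidence'],2)) for d in env.landmark_of(t,p)[:2]])
E
```

```text
pics
{'clock': 0.0, 'joint_pos': array([1.12236239e+00, 3.14022480e-01, 4.49956389e-02, 1.30358447e+00,
       9.85927873e-06, 1.43120846e+00]), 'qvel': array([-7.85462847e-04,  2.08948405e-03, -9.98711969e-05,  1.22883577e-03,
       -3.39483690e-04, -6.71516416e-04]), 'tau': array([-1.55474885e-03, -4.80628502e+01,  2.98531383e+01,  1.92296872e-02,
       -3.22806791e-04, -2.36279092e-06]), 'tcp_pos': array([0.17453549, 0.54729392, 0.20040316]), 'orientation': array([-2.67703144e-04,  1.53809963e-01,  9.88100031e-01, -8.67121951e-04]), 'wrist_force': array([ 0.58205983, -0.03878859, -0.50731767]), 'ft_torque': array([-0.04107281,  0.02027797,  0.01763961]), 'grip_force': 0.0, 'finger_gap': 0.08517391420497085}
scene 48.81514513901851 317.0403233732922 238.72568894197053 {'fovy': 48.81514513901851, 'cx': 317.0403233732922, 'cy': 238.72568894197053, 'shot': 1}
box [(array([0.6397, 0.2587, 0.002 ]), 0.91), (array([ 0.6671, -0.0604, -0.0013]), 0.62)]
box_ledge [(array([0.5625, 0.2191, 0.0881]), 0.83)]
cover [(array([0.6373, 0.2533, 0.0877]), 0.95)]
cover_notch [(array([0.5936, 0.2313, 
[... 1066 characters left out ...]
), 0.69), (array([0.6344, 0.2588, 0.0039]), 0.59)]
cover_grip [(array([0.65  , 0.2646, 0.1083]), 0.94), (array([0.5982, 0.235 , 0.1156]), 0.44)]
screwdriver [(array([ 0.4438,  0.0863, -0.0022]), 0.93), (array([0.4363, 0.1849, 0.0101]), 0.35)]
driver_tip [(array([0.4324, 0.186 , 0.0097]), 0.91), (array([0.6352, 0.2605, 0.0019]), 0.29)]
driver_grip [(array([0.6378, 0.2549, 0.0018]), 0.72), (array([0.4504, 0.0312, 0.0134]), 0.69)]
tray [(array([ 0.6676, -0.0619,  0.0019]), 0.83)]
sanding_block [(array([0.4555, 0.3995, 0.0022]), 0.58)]
tape_measure [(array([ 0.6247,  0.4227, -0.0033]), 0.97)]
wedge_2 [(array([ 0.4299, -0.2949,  0.0015]), 0.8)]
catch_nose [(array([0.5962, 0.2353, 0.1116]), 0.74)]
```

View pics/scene0.png

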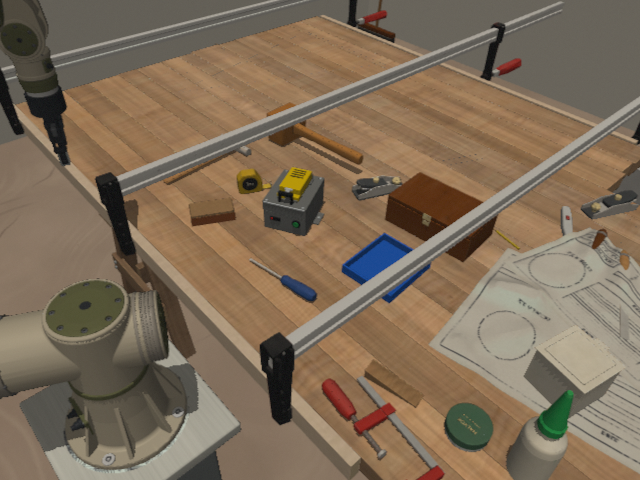

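View pics/top0.png

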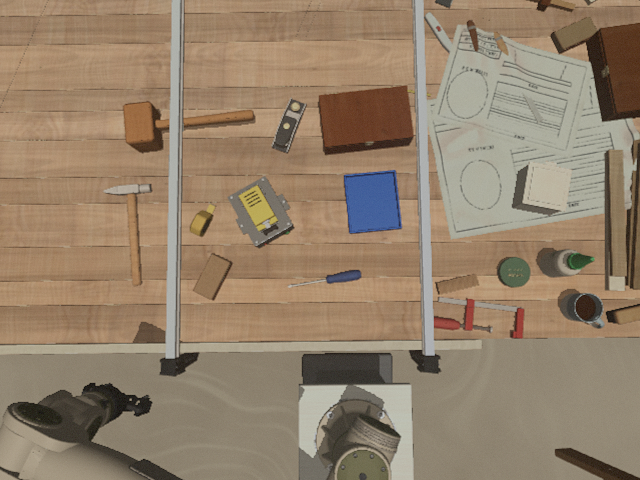

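The scene view shows the screwdriver (≈250–315, 262–297), the box with the cover (≈295, 195) and the tray (≈385, 265). The top view shows the same layout: box yawed about 28°, screwdriver tip pointing left (+y). The networks' positions match what I see.

```bash
cat >> h.py <<'E'
def down(hy,pitch=0):
    "tool pointing down, tool y heading hy deg; pitch (deg) about tool y"
    h=np.radians(hy); y=np.array([np.cos(h),np.sin(h),0]); z=np.array([0,0,-1.]); x=np.cross(y,z)
    return R.from_matrix(np.c_[x,y,z])*R.from_euler('y',pitch,degrees=True)
def rel(p,Rt,s=None):
    s=s or env.get_state(); R0=q2R(s['orientation'])
    d=R0.inv().apply(np.array(p)-s['tcp_pos'])*1000; r=(R0.inv()*Rt).as_rotvec(degrees=True)/10
    print('shift',d.round(1),'turn',r.round(2)); return d,r
def look(c,things,name=None):
    s=env.get_state(); p=env.read_camera(c)
    if name: save(p,name)
    out={}
    for t in things:
        l=env.landmark_of(t,p)[:2]; out[t]=l
        print(t,[(np.round(d['centre'],4),round(d['confidence'],2)) for d in l])
    return s,p,out
E
python3 - <<'E'
from h import *
rel([.45,.035,.25],down(187))
E
```

```text
shift [-418.1 -404.9  -48.7] turn [  0.     0.   -11.47]
```

>>> move_arm(targets=[[[0, 0, -60], [0, 0, 0], -1], [[0, 0, -60], [0, 0, 0], -1]])

```text
clock: 1.65
tcp_pos: [0.1757, 0.5498, 0.2659]
orientation: [0.001, 0.154, 0.988, 0.004]
wrist_force: [-0.0, 0.5, -0.5]
finger_gap: 0.0856
grip_force: 0.0
```

>>> move_arm(targets=[[[-418, -405, 0], [0, 0, -11.5], -1], [[-418, -405, 0], [0, 0, -11.5], -1], [[-418, -405, 0], [0, 0, -11.5], -1], [[-418, -405, 0], [0, 0, -11.5], -1], [[-418, -405, 0], [0, 0, -11.5], -1]])

```text
clock: 2.28
tcp_pos: [0.3095, 0.3, 0.2614]
orientation: [0.0, -0.265, 0.964, 0.0]
wrist_force: [0.7, 0.1, -0.3]
finger_gap: 0.0855
grip_force: 0.0
```

```bash
python3 - <<'E'
from h import *
rel([.45,.035,.25],down(187)); print(env.get_state()['joint_pos'])
E
```

```text
shift [  14.4 -299.6   11.4] turn [-0.    0.   -6.63]
[ 5.83223097e-01  2.00763516e-02 -1.62150305e-01  1.38784203e+00
 -6.20779097e-05  4.76489797e-02]
```

>>> move_arm(targets=[[[14, -300, 11], [0, 0, -6.6], -1], [[14, -300, 11], [0, 0, -6.6], -1], [[14, -300, 11], [0, 0, -6.6], -1], [[14, -300, 11], [0, 0, -6.6], -1], [[14, -300, 11], [0, 0, -6.6], -1]])

```text
clock: 2.9
tcp_pos: [0.4306, 0.0724, 0.252]
orientation: [0.0, -0.609, 0.793, -0.0]
wrist_force: [1.2, 1.1, 0.1]
finger_gap: 0.0853
grip_force: 0.0
```

>>> move_arm(targets=[[[0, 0, 0], [0, 0, -0.4], -1], [[0, 0, 0], [0, 0, -0.4], -1]])

```text
clock: 3.15
tcp_pos: [0.43, 0.0733, 0.2517]
orientation: [-0.0, -0.633, 0.774, 0.0]
wrist_force: [0.1, -0.8, 0.5]
finger_gap: 0.0856
grip_force: 0.0
```

```bash
python3 - <<'E'
from h import *
s,p,o=look('wrist',['screwdriver','driver_tip','driver_grip'],'w1.png')
print(p['mount'],p['fovy'],s['tcp_pos'],s['joint_pos'])
for c in ['scene','top']: look(c,['screwdriver','driver_tip','driver_grip'])
rel([.45,.035,.25],down(187))
E
```

```text
screwdriver [(array([ 0.4494,  0.0815, -0.0014]), 0.74), (array([ 6.370e-01,  2.564e-01, -5.000e-04]), 0.71)]
driver_tip [(array([0.4299, 0.1881, 0.011 ]), 0.69), (array([0.4554, 0.0327, 0.0128]), 0.15)]
driver_grip [(array([0.4556, 0.0317, 0.013 ]), 0.91), (array([ 0.6388,  0.2566, -0.0027]), 0.58)]
[[ 5.08028244e-04  9.53615943e-01  3.01025540e-01  7.65320063e-02]
 [ 9.99999376e-01 -7.84108737e-04  7.96313379e-04 -5.79914784e-04]
 [ 9.95413890e-04  3.01024948e-01 -9.53615745e-01 -1.72576790e-01]
 [ 0.00000000e+00  0.00000000e+00  0.00000000e+00  1.00000000e+00]] 70.17490407414334 [0.42998272 0.07328237 0.25173605] [-1.57787157e-02  3.23718190e-02 -1.72791697e-01  1.36615977e+00
  1.74265391e-04 -1.38661187e+00]
screwdriver [(array([ 0.4415,  0.0836, -0.0008]), 0.97)]
driver_tip [(array([0.4288, 0.1885, 0.0132]), 0.59), (array([ 0.6695, -0.0617,  0.001 ]), 0.55)]
driver_grip [(array([0.4514, 0.0368, 0.0153]), 0.96), (array([0.5954, 0.2348, 0.116 ]), 0.59)]
screwdriver []
driver_tip []
driver_grip []
shift [ 34.5 -27.4   2.2] turn [-0.    0.   -1.83]
```

View pics/w1.png

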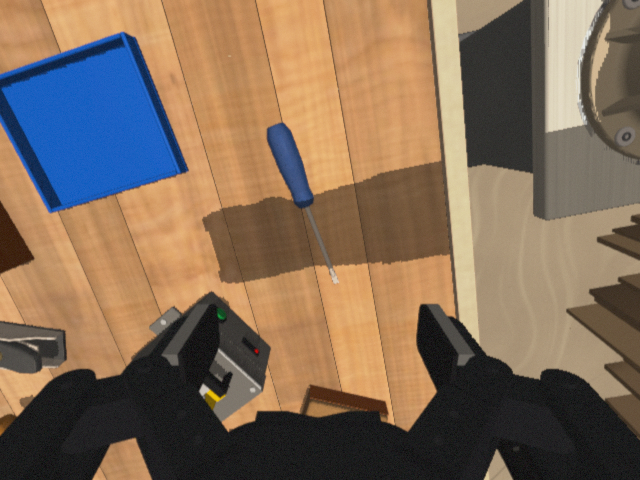

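The wrist view shows the handle at (268–312, 125–205) and the tip at (335, 280). The camera looks toward the tool's +x side, so I'll take the flipped grasp and keep the shaft in view.

```bash
python3 - <<'E'
from h import *
rel([.4525,.034,.12],down(8.3))
E
```

```text
shift [ 35.  -30.  132.2] turn [ 0.    0.   16.04]
```

>>> move_arm(targets=[[[35, -30, 50], [0, 0, 5.3], -1], [[35, -30, 50], [0, 0, 5.3], -1], [[35, -30, 50], [0, 0, 5.3], -1], [[35, -30, 50], [0, 0, 5.3], -1], [[35, -30, 50], [0, 0, 5.3], -1]])

```text
clock: 4.38
tcp_pos: [0.4525, 0.0337, 0.2021]
orientation: [-0.0, -0.219, 0.976, 0.0]
wrist_force: [0.4, -0.3, 0.2]
finger_gap: 0.085
grip_force: 0.0
```

>>> move_arm(targets=[[[0, 0, 0], [0, 0, 5.3], -1], [[0, 0, 0], [0, 0, 5.3], -1], [[0, 0, 0], [0, 0, 5.3], -1], [[0, 0, 0], [0, 0, 5.3], -1], [[0, 0, 0], [0, 0, 5.3], -1]])

```text
clock: 5.0
tcp_pos: [0.4525, 0.0338, 0.2022]
orientation: [0.0, 0.239, 0.971, 0.0]
wrist_force: [0.1, -0.8, -0.1]
finger_gap: 0.0855
grip_force: 0.0
```

>>> move_arm(targets=[[[0, 0, 0], [0, 0, 5.3], -1], [[0, 0, 0], [0, 0, 5.3], -1], [[0, 0, 0], [0, 0, 5.3], -1], [[0, 0, 0], [0, 0, 5.3], -1], [[0, 0, 0], [0, 0, 5.3], -1]])

```text
clock: 5.62
tcp_pos: [0.4525, 0.0338, 0.2022]
orientation: [-0.0, 0.647, 0.762, 0.0]
wrist_force: [-1.0, 0.4, 0.2]
finger_gap: 0.0856
grip_force: 0.0
```

```bash
python3 - <<'E'
from h import *
look('wrist',['driver_tip','driver_grip','screwdriver','cover_notch','box_ledge'],'w2.png')
d,r=rel([.4525,.034,.12],down(8.3)); print(env.get_state()['joint_pos'],env.get_state()['tcp_pos'])
E
```

```text
driver_tip [(array([0.4265, 0.1869, 0.0112]), 0.95), (array([ 6.390e-01,  2.565e-01, -4.000e-04]), 0.52)]
driver_grip [(array([0.4552, 0.0331, 0.0141]), 0.61)]
screwdriver [(array([ 0.4476,  0.084 , -0.0033]), 0.77)]
cover_notch []
box_ledge [(array([0.5637, 0.2154, 0.0888]), 0.67)]
shift [ 0.2  0.1 82.2] turn [ 0.   -0.    0.15]
[-1.02797939e-01  7.84533220e-02 -2.44488699e-01  1.24786164e+00
  9.09770015e-05  1.29660455e+00] [0.45246399 0.03377787 0.20217291]
```

View pics/w2.png

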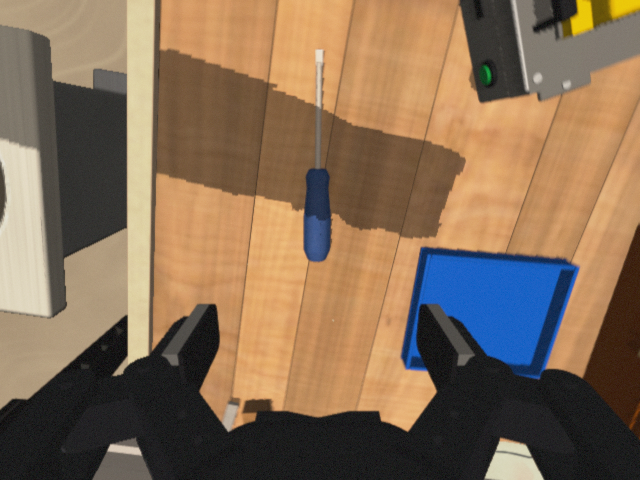

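The screwdriver stands almost upright in the picture, tip (320, 55), handle end (317, 262). I'll refine its axis from the mask.

```bash
cat >> h.py <<'E'
def wray(px,s,p):
    "world origin and directions of pixels (N,2) for the wrist camera"
    f=240/np.tan(np.radians(p['fovy']/2)); px=np.atleast_2d(px).astype(float)
    d=np.c_[(px[:,0]-p['cx'])/f,-(px[:,1]-p['cy'])/f,-np.ones(len(px))]
    R0=q2R(s['orientation']); M=np.array(p['mount'])
    return s['tcp_pos']+R0.apply(M[:3,3]), R0.apply(d@M[:3,:3].T)
def onz(px,s,p,z):
    o,d=wray(px,s,p); return o+d*((z-o[2])/d[:,2])[:,None]
E
python3 - <<'E'
from h import *
s=env.get_state();p=env.read_camera('wrist'); print([k for k in p], p['cx'],p['cy'])
m=env.regions_of('screwdriver',p)[0]; print(m['confidence'],m['mask'].sum())
M=m['mask']; v=[]
for r in range(480):
    c=np.flatnonzero(M[r])
    if len(c)>2: v.append([c.mean(),r,len(c)])
v=np.array(v); print(v[::20])
for r in (60,120,150,190,220,250):
    i=np.argmin(abs(v[:,1]-r)); print(r,onz(v[i,:2],s,p,.012).round(4))
E
```

```text
['pixels', 'fovy', 'cx', 'cy', 'mount', 'shot'] 317.5832620475294 242.1067076288783
0.94 2881
[[319.   51.    5. ]
 [318.5  71.    6. ]
 [318.5  91.    6. ]
 [318.5 111.    6. ]
 [317.5 131.    6. ]
 [317.5 151.    6. ]
 [317.  171.   19. ]
 [317.  191.   21. ]
 [317.  211.   25. ]
 [316.  231.   27. ]
 [315.5 251.   24. ]]
60 [[0.4301 0.1767 0.012 ]]
120 [[0.4394 0.1236 0.012 ]]
150 [[0.4429 0.0948 0.012 ]]
190 [[0.4494 0.0542 0.012 ]]
220 [[0.4544 0.0218 0.012 ]]
250 [[ 0.4592 -0.0124  0.012 ]]
```

>>> move_arm(targets=[[[0, 0, 60], [0, 0, 0.1], -1], [[0, 0, 120], [0, 0, 0.1], -1], [[0, 0, 170], [0, 0, 0.1], -1], [[0, 0, 197], [0, 0, 0.1], -1], [[0, 0, 197], [0, 0, 0.1], -1]])

```text
clock: 6.65
tcp_pos: [0.4502, 0.034, 0.0034]
orientation: [-0.002, 0.651, 0.759, -0.001]
wrist_force: [-0.0, -0.2, 0.1]
finger_gap: 0.0854
grip_force: 0.0
```

>>> move_arm(targets=[[[0, 0, 0], [0, 0, 0], 1], [[0, 0, 0], [0, 0, 0], 1], [[0, 0, 0], [0, 0, 0], 1], [[0, 0, 0], [0, 0, 0], 1], [[0, 0, 0], [0, 0, 0], 1]], squeeze=100)

```text
clock: 7.28
tcp_pos: [0.4526, 0.0338, 0.0054]
orientation: [0.0, 0.651, 0.759, 0.0]
wrist_force: [0.3, -0.6, -0.1]
finger_gap: -0.0001
grip_force: 0.0
```

```bash
python3 - <<'E'
from h import *
look('wrist',['driver_tip','driver_grip'],'w3.png')
look('scene',['driver_tip','driver_grip'])
E
```

```text
driver_tip []
driver_grip []
driver_tip [(array([0.4273, 0.1845, 0.013 ]), 0.95)]
driver_grip [(array([0.4494, 0.0366, 0.0168]), 0.78)]
```

View pics/w3.png

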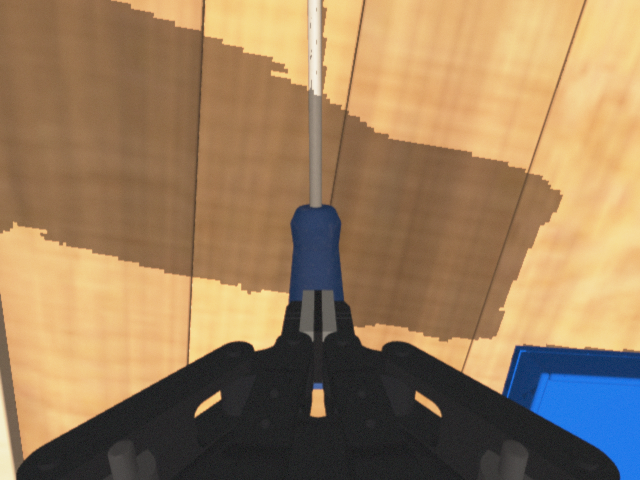

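The wrist view shows the fingers shut over the handle (tips at about row 290, handle 50 px wide), yet the reported gap is 0. I'll open again and check what happened.

>>> move_arm(targets=[[[0, 0, 0], [0, 0, 0], -1], [[0, 0, 0], [0, 0, 0], -1], [[0, 0, 0], [0, 0, 0], -1], [[0, 0, 0], [0, 0, 0], -1]])

```text
clock: 8.07
tcp_pos: [0.4525, 0.0338, 0.0052]
orientation: [-0.0, 0.651, 0.759, 0.0]
wrist_force: [0.1, -0.2, 0.2]
finger_gap: 0.0725
grip_force: 0.0
```

```bash
python3 - <<'E'
from h import *
s,p,o=look('wrist',['driver_tip','driver_grip'],'w4.png')
print(s['tcp_pos'],s['finger_gap'],s['wrist_force'])
M=env.regions_of('screwdriver',p)
if M:
  M=M[0]['mask']
  for r in range(0,480,25):
    c=np.flatnonzero(M[r]); 
    if len(c): print(r,c.min(),c.max())
look('scene',['driver_tip','driver_grip'])
E
```

```text
driver_tip []
driver_grip [(array([0.4568, 0.0305, 0.0117]), 0.96)]
[0.45248518 0.03377774 0.00518861] 0.07252669028070619 [ 0.12763673 -0.18357537  0.22347779]
0 308 321
25 307 321
50 308 321
75 309 321
100 309 321
125 308 321
150 309 322
175 309 322
200 310 321
225 290 341
250 293 338
275 290 341
300 289 344
325 289 344
350 290 342
375 295 337
driver_tip [(array([0.4307, 0.1859, 0.0141]), 0.95)]
driver_grip [(array([0.4493, 0.0347, 0.0127]), 0.92)]
```

View pics/w4.png

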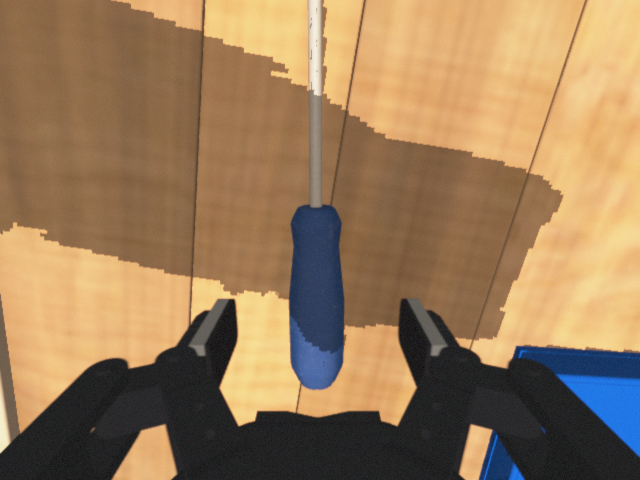

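The handle and shaft sizes put the camera about where the mount says. The finger ends, though, lie some 34 mm short of the nominal TCP in both pictures, open and shut. So the fingers closed above the handle. I'll go down in small steps and watch the force.

>>> move_arm(targets=[[[0, 0, 5], [0, 0, 0], -1], [[0, 0, 10], [0, 0, 0], -1], [[0, 0, 10], [0, 0, 0], -1]])

```text
clock: 8.8
tcp_pos: [0.4519, 0.0339, -0.0054]
orientation: [-0.001, 0.652, 0.759, -0.0]
wrist_force: [-0.4, -0.2, 0.2]
finger_gap: 0.0851
grip_force: 0.0
```

>>> move_arm(targets=[[[0, 0, 5], [0, 0, 0], -1], [[0, 0, 10], [0, 0, 0], -1], [[0, 0, 10], [0, 0, 0], -1]])

```text
clock: 9.18
tcp_pos: [0.452, 0.0338, -0.0153]
orientation: [-0.0, 0.652, 0.759, -0.0]
wrist_force: [-0.5, -0.3, -0.2]
finger_gap: 0.0849
grip_force: 0.0
```

>>> move_arm(targets=[[[0, 0, 4], [0, 0, 0], -1], [[0, 0, 8], [0, 0, 0], -1], [[0, 0, 8], [0, 0, 0], -1]])

```text
clock: 9.55
tcp_pos: [0.4521, 0.0338, -0.0232]
orientation: [-0.0, 0.651, 0.759, -0.0]
wrist_force: [-0.2, 0.0, -0.4]
finger_gap: 0.086
grip_force: 0.0
```

>>> move_arm(targets=[[[0, 0, 0], [0, 0, 0], 0.2], [[0, 0, 0], [0, 0, 0], 0.2], [[0, 0, 0], [0, 0, 0], 0.2]])

```text
clock: 9.93
tcp_pos: [0.4526, 0.0338, -0.0227]
orientation: [0.0, 0.651, 0.759, 0.0]
wrist_force: [-0.2, -0.1, 1.0]
finger_gap: 0.0344
grip_force: 0.0
```

>>> move_arm(targets=[[[0, 0, 3], [0, 0, 0], 1], [[0, 0, 3], [0, 0, 0], 1], [[0, 0, 3], [0, 0, 0], 1], [[0, 0, 3], [0, 0, 0], 1]], squeeze=100)

```text
clock: 10.42
tcp_pos: [0.4531, 0.0338, -0.0233]
orientation: [0.001, 0.651, 0.759, 0.001]
wrist_force: [-8.1, 1.1, 28.7]
finger_gap: 0.0252
grip_force: 96.8
```

>>> move_arm(targets=[[[0, 0, -60], [0, 0, 0], 1], [[0, 0, -110], [0, 0, 0], 1], [[0, 0, -125], [0, 0, 0], 1], [[0, 0, -125], [0, 0, 0], 1]])

```text
clock: 10.92
tcp_pos: [0.4536, 0.0337, 0.1003]
orientation: [0.001, 0.651, 0.759, 0.001]
wrist_force: [-0.2, -0.4, -0.7]
finger_gap: 0.0244
grip_force: 101.1
```

```bash
python3 - <<'E'
from h import *
s=env.get_state(); print(s['tcp_pos'],s['wrist_force'],s['finger_gap'],s['joint_pos'])
rel([.398,.123,.10],down(29-90))
E
```

```text
[0.4535742  0.03369116 0.1003389 ] [-0.17114473 -0.3748579  -0.72772124] 0.024363721699965767 [-1.02717486e-01  1.39668446e-01 -4.34189981e-01  9.93837910e-01
  6.57171292e-05  1.31629940e+00]
shift [ 96.7 -41.4   0.1] turn [ 0.02 -0.01  6.97]
```

>>> move_arm(targets=[[[97, -41, 0], [0, 0, 7], 1], [[97, -41, 0], [0, 0, 7], 1], [[97, -41, 0], [0, 0, 7], 1], [[97, -41, 0], [0, 0, 7], 1], [[97, -41, 0], [0, 0, 7], 1]])

```text
clock: 11.55
tcp_pos: [0.3958, 0.1236, 0.0975]
orientation: [-0.0, 0.919, 0.394, -0.001]
wrist_force: [-0.5, -0.1, -0.1]
finger_gap: 0.0246
grip_force: 101.1
```

```bash
python3 - <<'E'
from h import *
s=env.get_state(); print(s['tcp_pos'],s['joint_pos'])
rel([.398,.123,.10],down(29-90))
E
```

```text
[0.3958345  0.12358849 0.09748486] [ 1.08450151e-01  7.20644823e-02 -5.19395796e-01  9.82280038e-01
  5.51251213e-05  2.44061807e+00]
shift [ 1.1  2.  -2.5] turn [-0.01  0.01  1.74]
```

>>> move_arm(targets=[[[1, 2, -2], [0, 0, 1.75], 1], [[1, 2, -2], [0, 0, 1.75], 1], [[1, 2, -2], [0, 0, 1.75], 1]])

```text
clock: 11.92
tcp_pos: [0.3983, 0.1227, 0.0997]
orientation: [-0.0, 0.968, 0.253, -0.001]
wrist_force: [-0.1, -0.8, -0.9]
finger_gap: 0.0246
grip_force: 101.1
```

```bash
python3 - <<'E'
from h import *
L=['driver_tip','driver_grip','cover_notch','box_ledge','cover_grip','catch_nose','box']
s,p,o=look('wrist',L,'w5.png'); print(s['tcp_pos'],s['orientation'],s['clock'])
np.savez('w5.npz',px=p['pixels'])
for c in ['scene','top']: print(c); look(c,L)
E
```

```text
driver_tip []
driver_grip [(array([0.4   , 0.1228, 0.1367]), 0.62)]
cover_notch []
box_ledge []
cover_grip []
catch_nose []
box []
[0.39828035 0.12270303 0.09971416] [-2.40284855e-04  9.67557797e-01  2.52646083e-01 -1.34497384e-03] 11.925
scene
driver_tip [(array([0.5316, 0.2018, 0.1363]), 0.72), (array([0.6377, 0.2547, 0.0908]), 0.16)]
driver_grip [(array([0.3965, 0.1265, 0.1413]), 0.91)]
cover_notch [(array([0.5962, 0.2329, 0.093 ]), 0.78)]
box_ledge [(array([0.561 , 0.2197, 0.0917]), 0.76)]
cover_grip [(array([0.6493, 0.2594, 0.1065]), 0.79)]
catch_nose [(array([0.5981, 0.236 , 0.1142]), 0.71)]
box [(array([6.398e-01, 2.586e-01, 5.000e-04]), 0.56)]
top
driver_tip [(array([0.5377, 0.2022, 0.1311]), 0.42)]
driver_grip []
cover_notch [(array([0.5881, 0.2307, 0.0952]), 0.7), (array([ 0.4264, -0.298 ,  0.0013]), 0.36)]
box_ledge [(array([0.5641, 0.2133, 0.0898]), 0.75)]
cover_grip [(array([0.6491, 0.2655, 0.1101]), 0.71)]
catch_nose [(array([0.5994, 0.2378, 0.1155]), 0.91)]
box [(array([0.636 , 0.2565, 0.0025]), 0.71)]
```

View pics/w5.png

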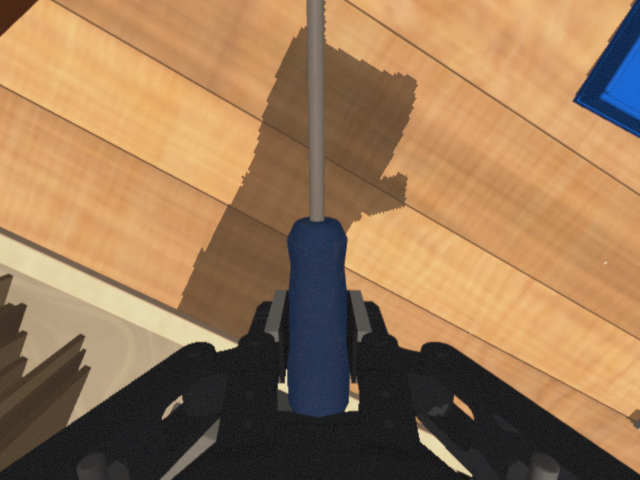

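The wrist view shows the shaft straight along the tool's x axis (column ≈317) with the tip outside the picture. I'll raise the tool and shift it sideways over the box for a near view of the ledge and notch.

>>> move_arm(targets=[[[0, 0, -60], [0, 0, 0], 1], [[40, 20, -120], [0, 0, 0], 1], [[90, 40, -140], [0, 0, 0], 1], [[120, 45, -140], [0, 0, 0], 1], [[120, 45, -140], [0, 0, 0], 1]])

```text
clock: 13.75
tcp_pos: [0.5283, 0.1424, 0.2405]
orientation: [-0.0, 0.968, 0.252, 0.0]
wrist_force: [-0.5, 0.8, -1.6]
finger_gap: 0.0249
grip_force: 101.1
```

```bash
python3 - <<'E'
from h import *
L=['driver_tip','driver_grip','cover_notch','box_ledge','cover','cover_grip','catch_nose','box']
s,p,o=look('wrist',L,'w6.png'); print(s['tcp_pos'],s['orientation'],s['clock'],s['joint_pos'])
E
```

```text
driver_tip [(array([0.6361, 0.2583, 0.0887]), 0.75)]
driver_grip [(array([0.5322, 0.1416, 0.28  ]), 0.76), (array([ 0.4595,  0.397 , -0.0043]), 0.37)]
cover_notch [(array([0.5888, 0.2315, 0.0925]), 0.59), (array([ 0.4318, -0.294 ,  0.0033]), 0.2)]
box_ledge [(array([0.5654, 0.2229, 0.0911]), 0.77)]
cover [(array([0.6392, 0.2588, 0.0895]), 0.77), (array([0.5308, 0.1391, 0.2775]), 0.62)]
cover_grip [(array([0.6475, 0.2609, 0.1052]), 0.94), (array([0.5297, 0.1397, 0.2768]), 0.28)]
catch_nose [(array([0.6025, 0.2343, 0.1166]), 0.66)]
box []
[0.52831238 0.14239576 0.24053078] [-4.19698962e-05  9.67712008e-01  2.52058388e-01  1.93837749e-04] 13.75 [1.16455974e-01 2.50560529e-01 5.68277864e-02 1.37669119e+00
 1.36601989e-04 2.74843517e+00]
```

View pics/w6.png

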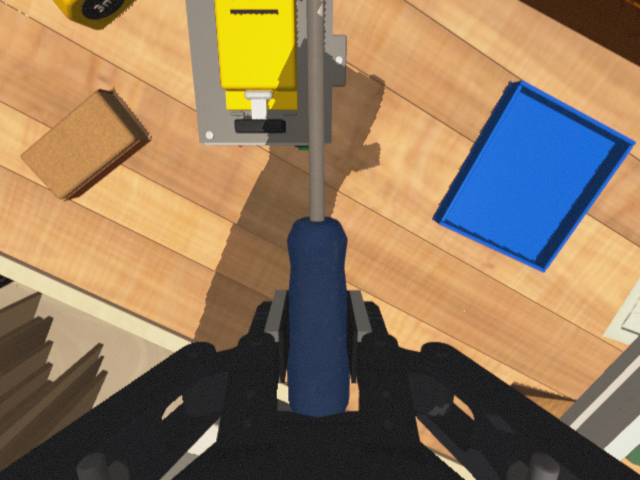

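The view shows the box front top edge at row ≈143 (corner (202, 143)), the black bridge at (234–286, 120–133), and the cover's yellow lip at rows 90–108, columns 226–297. I'll measure these with the calibration.

```bash
python3 - <<'E'
from h import *
im=cv2.imread('pics/w6.png'); hsv=cv2.cvtColor(im,cv2.COLOR_BGR2HSV)
s=env.get_state(); p=env.read_camera('wrist')
Y=cv2.inRange(hsv,(20,120,90),(35,255,255)); Y[:,310:]=0; Y[:, :205]=0
for r in (2,20,40,60,80,95,105): 
    c=np.flatnonzero(Y[r]); print('yel',r,c.min(),c.max())
for c in (235,285): print('lip rows',c,np.flatnonzero(Y[:200,c])[-1])
K=(im.max(2)<45); K[:, :215]=0;K[:,300:]=0;K[:110]=0;K[140:]=0
n,l,st,ce=cv2.connectedComponentsWithStats(K.astype('uint8')); i=1+np.argmax(st[1:,4]); print('bridge',st[i],ce[i])
# left box edge (grey vs wood): saturation jump
S=hsv[:,:,1].astype(int)
for r in (5,40,80,120,135): 
    row=cv2.GaussianBlur(hsv[:,:,1],(3,3),0)[r].astype(int); g=np.diff(row); a=170+np.argmin(g[170:212]); print('left',r,a,row[a-3:a+5])
for c in (210,225,295,305):
    col=cv2.GaussianBlur(hsv[:,:,1],(3,3),0)[:,c].astype(int); g=np.diff(col); a=130+np.argmax(g[130:160]); print('front',c,a,im[a-4:a+6,c].tolist())
np.save('K.npy',0)
E
```

```text
yel 2 214 295
yel 20 216 295
yel 40 217 295
yel 60 219 296
yel 80 220 296
yel 95 225 297
yel 105 226 297
lip rows 235 109
lip rows 285 109
bridge [262 120  24  13 277] [274.28158845 126.03610108]
left 5 185 [120 119 117  99  65  41  35  34]
left 40 189 [123 122 110  80  49  36  36  37]
left 80 192 [115 115 117 107  77  47  33  32]
left 120 196 [133 133 132 115  76  45  35  34]
left 135 198 [130 128 120  94  59  38  34  35]
front 210 144 [[132, 144, 153], [134, 145, 153], [150, 162, 170], [177, 188, 198], [175, 189, 203], [140, 170, 205], [117, 168, 222], [110, 163, 221], [109, 162, 219], [111, 161, 218]]
front 225 145 [[136, 147, 156], [158, 169, 177], [179, 191, 199], [176, 188, 201], [139, 166, 198], [109, 161, 214], [110, 165, 220], [108, 165, 221], [110, 167, 221], [108, 164, 219]]
front 295 145 [[72, 80, 83], [83, 88, 92], [94, 101, 106], [96, 101, 105], [70, 77, 79], [45, 59, 75], [59, 82, 111], [66, 100, 134], [75, 105, 141], [73, 104, 138]]
front 305 146 [[79, 85, 90], [94, 101, 103], [94, 99, 104], [72, 75, 81], [33, 46, 40], [36, 72, 28], [48, 96, 31], [44, 96, 51], [59, 98, 103], [69, 103, 138]]
```

```bash
python3 - <<'E'
from h import *
s=env.get_state(); p=env.read_camera('wrist'); R0=q2R(s['orientation'])
def tool(px,z):
    P=onz(px,s,p,z); return R0.inv().apply(P-s['tcp_pos'])*1000
l=tool([[214,2],[216,20],[217,40],[219,60],[220,80]],.118)
r=tool([[296,2],[296,20],[296,40],[297,60],[297,80],[298,95],[298,105]],.09)
bl=tool([[187,5],[190,40],[193.5,80],[197.5,120],[199,135]],.09)
for n,a in (('coverL',l),('coverR',r),('boxL',bl)): 
    k=np.polyfit(a[:,0],a[:,1],1); print(n,a[:,:2].round(1).tolist(),'slope deg',np.degrees(np.arctan(k[0])).round(2))
f=tool([[210,144.5],[225,145],[295,145.3],[305,145.5]],.09); print('front',f.round(1).tolist())
print('lip bottom',tool([[235,110],[285,110]],.09).round(1).tolist())
print('bridge top',tool([[234,126],[286,126],[260,126]],.122).round(1).tolist())
print('lip top',tool([[226,105],[226,95]],.1015).round(1).tolist())
E
```

```text
coverL [[171.8, -76.9], [160.1, -76.4], [146.8, -76.9], [133.0, -76.5], [118.8, -76.9]] slope deg 0.08
coverR [[180.7, -17.4], [167.9, -17.6], [153.3, -17.9], [138.3, -17.3], [122.8, -17.6], [110.8, -16.9], [102.6, -17.1]] slope deg -0.4
boxL [[178.5, -106.4], [153.3, -106.8], [122.7, -107.1], [90.1, -107.1], [77.3, -107.1]] slope deg 0.38
front [[69.0, -97.9, 151.5], [68.6, -84.3, 151.5], [68.4, -20.4, 151.5], [68.2, -11.3, 151.5]]
lip bottom [[98.5, -73.0, 151.5], [98.5, -28.7, 151.5]]
bridge top [[84.3, -67.5, 119.5], [84.3, -25.4, 119.5], [84.3, -46.4, 119.5]]
lip top [[101.7, -77.8, 140.0], [109.6, -77.1, 140.0]]
```

The box is aligned with the tool to within about 0.4°. Its centre line is at tool y ≈ −47 and its front edge at tool x ≈ 68.5. I'll move to the standoff in front of the notch, with the shaft levelled.

>>> move_arm(targets=[[[-55, -23, 0], [0, 0, 0], 1], [[-110, -46, 0], [0, 0.18, 0], 1], [[-116, -46.7, 60], [0, 0.18, 0], 1], [[-116, -46.7, 120], [0, 0.18, 0], 1], [[-116, -46.7, 120], [0, 0.18, 0], 1]])

```text
clock: 14.92
tcp_pos: [0.3968, 0.1257, 0.1176]
orientation: [-0.005, 0.968, 0.252, 0.01]
wrist_force: [-0.0, -0.0, -0.2]
finger_gap: 0.0249
grip_force: 101.1
```

```bash
python3 - <<'E'
from h import *
s=env.get_state(); print(s['joint_pos'])
R0=R.from_quat([.967712,.252058,.000194,-.000042]); t0=np.array([.52831,.14240,.24053])
print((R0.inv().apply(s['tcp_pos']-t0)*1000).round(1), ((R0.inv()*q2R(s['orientation'])).as_rotvec(degrees=True)).round(2), s['wrist_force'])
for c in ('scene','top'): look(c,['driver_tip','driver_grip'])
E
```

```text
[ 0.10328204  0.03650786 -0.5043617   1.01071283  0.01249687  2.73552626]
[-123.   -49.6  122.9] [0.22 1.27 0.01] [-0.03409659 -0.02426553 -0.18864125]
driver_tip [(array([0.5313, 0.2031, 0.1577]), 0.73)]
driver_grip [(array([0.3903, 0.1285, 0.1585]), 0.76)]
driver_tip [(array([0.5416, 0.2024, 0.1608]), 0.54)]
driver_grip []
```

```bash
cat >> h.py <<'E'
RA=R.from_quat([.967712,.252058,.000194,-.000042]); tA=np.array([.52831,.14240,.24053])
def A(s=None):
    s=s or env.get_state()
    print('A',(RA.inv().apply(s['tcp_pos']-tA)*1000).round(1),'rv',(RA.inv()*q2R(s['orientation'])).as_rotvec(degrees=True).round(2),'F',RA.inv().apply(s['wrist_force']).round(1),'gap',round(s['finger_gap'],4),'t',round(s['clock'],2))
def toA(x,y,z,pitch): return rel(tA+RA.apply(np.array([x,y,z])/1000),RA*R.from_euler('y',pitch,degrees=True))
E
python3 - <<'E'
from h import *
A(); toA(-101,-46.7,175.5,1.8)
E
```

```text
A [-115.6  -46.4  116.8] rv [-0.11  2.03 -0.  ] F [-0.6 -0.3  1. ] gap 0.0247 t 15.22
shift [12.5 -0.4 59.1] turn [ 0.01 -0.02  0.  ]
```

>>> move_arm(targets=[[[6, 0, 30], [0, 0, 0], 1], [[12.5, 0, 59], [0, 0, 0], 1], [[12.5, 0, 59], [0, 0, 0], 1], [[12.5, 0, 59], [0, 0, 0], 1]])

```text
clock: 15.72
tcp_pos: [0.4156, 0.1334, 0.064]
orientation: [-0.004, 0.968, 0.252, 0.016]
wrist_force: [-0.0, -0.8, -0.8]
finger_gap: 0.0246
grip_force: 101.0
```

```bash
python3 - <<'E'
from h import *
look('scene',['driver_tip','driver_grip'],'s2.png');A();toA(-66,-46.7,175.5,1.8)
im=cv2.imread('pics/s2.png')[150:290,220:360]; cv2.imwrite('pics/s2c.png',cv2.resize(im,None,fx=5,fy=5,interpolation=2)[:600])
E
```

```text
driver_tip [(array([0.5498, 0.2121, 0.1044]), 0.88), (array([0.6475, 0.2593, 0.1072]), 0.58)]
driver_grip [(array([0.4133, 0.1357, 0.101 ]), 0.55), (array([0.5974, 0.2349, 0.1173]), 0.55)]
A [-102.8  -47.   176.5] rv [-0.05  1.91  0.  ] F [-1.3 -0.3  0.7] gap 0.0249 t 15.88
shift [36.8  0.3  0.2] turn [ 0.01 -0.01 -0.  ]
```

View pics/s2c.png

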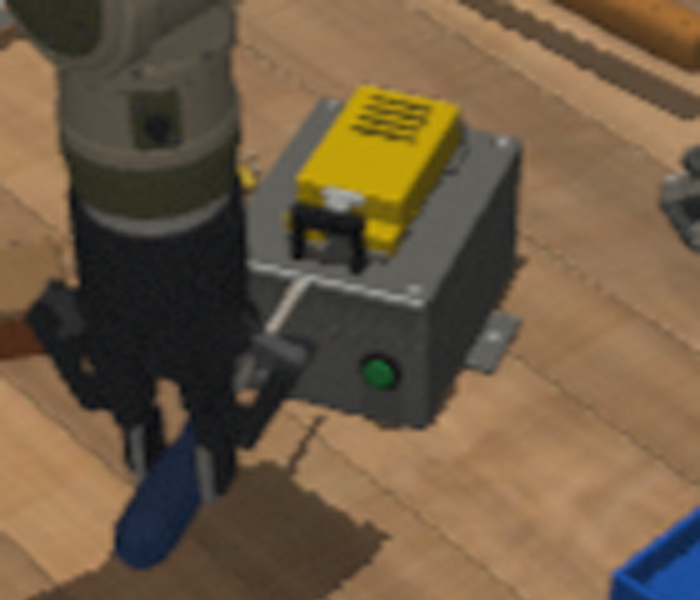

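The crop shows the tip just before the box's front edge at (308, 280), aimed at the middle of the bridge opening (≈330, 245). Next I advance under the bridge, then lower to find the ledge.

>>> move_arm(targets=[[[12, 0.3, 0], [0, 0, 0], 1], [[25, 0.3, 0], [0, 0, 0], 1], [[37, 0.3, 0], [0, 0, 0], 1], [[37, 0.3, 0], [0, 0, 0], 1]])

```text
clock: 16.38
tcp_pos: [0.4483, 0.1516, 0.0638]
orientation: [-0.004, 0.968, 0.252, 0.016]
wrist_force: [-0.4, 0.2, -1.6]
finger_gap: 0.0248
grip_force: 101.1
```

>>> move_arm(targets=[[[0, 0, 2], [0, 0, 0], 1], [[0, 0, 4], [0, 0, 0], 1], [[0, 0, 4], [0, 0, 0], 1]])

```text
clock: 16.75
tcp_pos: [0.4466, 0.1509, 0.0595]
orientation: [-0.004, 0.968, 0.252, 0.015]
wrist_force: [0.4, 0.2, -0.7]
finger_gap: 0.0247
grip_force: 101.1
```

```bash
python3 - <<'E'
from h import *
A()
E
```

```text
A [-67.2 -47.3 181. ] rv [0.02 1.74 0.01] F [0.4 0.1 0.7] gap 0.0247 t 16.75
```

No contact yet, so I lower further in small steps.

>>> move_arm(targets=[[[0, 0.5, 1], [0, 0, 0], 1], [[0, 0.5, 2], [0, 0, 0], 1], [[0, 0.5, 2], [0, 0, 0], 1]])

```text
clock: 17.12
tcp_pos: [0.4474, 0.1507, 0.0577]
orientation: [-0.004, 0.968, 0.252, 0.015]
wrist_force: [0.6, 0.4, -0.4]
finger_gap: 0.0247
grip_force: 101.1
```

>>> move_arm(targets=[[[0, 0, 1], [0, 0, 0], 1], [[0, 0, 2], [0, 0, 0], 1], [[0, 0, 2], [0, 0, 0], 1]])

```text
clock: 17.5
tcp_pos: [0.4474, 0.1507, 0.0557]
orientation: [-0.004, 0.968, 0.252, 0.015]
wrist_force: [-0.2, 0.1, -1.1]
finger_gap: 0.025
grip_force: 101.1
```

>>> move_arm(targets=[[[0, 0, 1], [0, 0, 0], 1], [[0, 0, 2], [0, 0, 0], 1], [[0, 0, 2], [0, 0, 0], 1]])

```text
clock: 17.88
tcp_pos: [0.4476, 0.1508, 0.0538]
orientation: [-0.004, 0.968, 0.252, 0.015]
wrist_force: [0.4, -0.2, -0.4]
finger_gap: 0.0247
grip_force: 101.1
```

>>> move_arm(targets=[[[0, 0, 1.5], [0, 0, 0], 1], [[0, 0, 1.5], [0, 0, 0], 1]])

```text
clock: 18.12
tcp_pos: [0.4477, 0.1508, 0.0523]
orientation: [-0.004, 0.968, 0.252, 0.015]
wrist_force: [0.1, -0.3, 0.7]
finger_gap: 0.0247
grip_force: 101.2
```

>>> move_arm(targets=[[[0, 0, 1.5], [0, 0, 0], 1], [[0, 0, 1.5], [0, 0, 0], 1]])

```text
clock: 18.38
tcp_pos: [0.4478, 0.1508, 0.0508]
orientation: [-0.004, 0.968, 0.252, 0.015]
wrist_force: [-0.8, -1.1, 2.7]
finger_gap: 0.0249
grip_force: 101.2
```

```bash
python3 - <<'E'
from h import *
A(); look('scene',['driver_tip','driver_grip']); A()
E
```

```text
A [-66.3 -46.7 189.7] rv [0.   1.8  0.01] F [-1.2  0.5 -2.7] gap 0.0249 t 18.38
driver_tip [(array([0.5807, 0.2282, 0.0986]), 0.8)]
driver_grip [(array([0.4447, 0.1508, 0.0916]), 0.68)]
A [-66.3 -46.7 189.6] rv [0.   1.79 0.  ] F [-0.6  0.2 -1.7] gap 0.0243 t 18.52
```

The shaft bears on the ledge at TCP z ≈ 0.052. I raise it 1 mm and slide it into the notch.

>>> move_arm(targets=[[[0, 0, -1], [0, 0, 0], 1], [[4, 0, -1], [0, 0, 0], 1], [[8, 0, -1], [0, 0, 0], 1], [[12, 0, -1], [0, 0, 0], 1], [[12, 0, -1], [0, 0, 0], 1]])

```text
clock: 19.15
tcp_pos: [0.459, 0.157, 0.0523]
orientation: [-0.004, 0.968, 0.252, 0.016]
wrist_force: [-0.3, 0.2, 0.4]
finger_gap: 0.0249
grip_force: 101.3
```

>>> move_arm(targets=[[[3, 0, 0], [0, 0, 0], 1], [[6, 0, 0], [0, 0, 0], 1], [[6, 0, 0], [0, 0, 0], 1]])

```text
clock: 19.52
tcp_pos: [0.4638, 0.1598, 0.0524]
orientation: [-0.004, 0.968, 0.252, 0.015]
wrist_force: [-0.7, 0.0, 1.3]
finger_gap: 0.0249
grip_force: 101.3
```

```bash
python3 - <<'E'
from h import *
A(); look('scene',['driver_tip','cover_notch','box_ledge']); A()
E
```

```text
A [-48.  -46.7 188.1] rv [ 0.    1.81 -0.  ] F [-0.6 -0.4 -1.3] gap 0.0249 t 19.52
driver_tip [(array([0.5973, 0.2376, 0.0978]), 0.89)]
cover_notch [(array([0.5982, 0.2324, 0.0922]), 0.67), (array([0.4612, 0.1645, 0.0912]), 0.55)]
box_ledge [(array([0.5631, 0.2204, 0.091 ]), 0.76)]
A [-48.  -46.7 188. ] rv [ 0.    1.83 -0.  ] F [-0.3  0.  -1.4] gap 0.0247 t 19.73
```

>>> move_arm(targets=[[[1.5, 0, 0], [0, 0, 0], 1], [[2.5, 0, 0], [0, 0, 0], 1], [[2.5, 0, 0], [0, 0, 0], 1]])

```text
clock: 20.1
tcp_pos: [0.4653, 0.1607, 0.0523]
orientation: [-0.004, 0.968, 0.252, 0.015]
wrist_force: [-0.8, -0.1, -0.2]
finger_gap: 0.0242
grip_force: 101.2
```

```bash
python3 - <<'E'
from h import *
s=env.get_state(); A(s); a=RA.inv().apply(s['tcp_pos']-tA)*1000; R0=q2R(s['orientation'])
F=np.array([68.5,a[1],(tA[2]-.090)*1000-.3])
for th in (4,8,12,15,18):
    Q=R.from_euler('y',th,degrees=True)
    t=F+Q.apply(a-F)+[1.5*th/15,0,0]
    d=R0.inv().apply(RA.apply(t-a)); print(th,d.round(1))
E
```

```text
A [-46.1 -46.7 188.2] rv [0.01 1.76 0.  ] F [-0.7 -0.3  0.2] gap 0.0242 t 20.1
4 [3.1 0.  8. ]
8 [ 6.7  0.  15.8]
12 [10.9  0.  23.3]
15 [14.4  0.  28.8]
18 [18.1  0.  34.1]
```

>>> move_arm(targets=[[[1.5, 0, 4], [0, 0.2, 0], 1], [[3, 0, 8], [0, 0.4, 0], 1], [[4.8, 0, 12], [0, 0.6, 0], 1], [[6.7, 0, 15.8], [0, 0.8, 0], 1], [[6.7, 0, 15.8], [0, 0.8, 0], 1]])

```text
clock: 20.72
tcp_pos: [0.4723, 0.1643, 0.0375]
orientation: [-0.022, 0.964, 0.251, 0.084]
wrist_force: [-1.9, -1.2, 5.1]
finger_gap: 0.0248
grip_force: 101.8
```

```bash
python3 - <<'E'
from h import *
A(); look('scene',['driver_tip','driver_grip','cover_notch']); A()
E
```

```text
A [-38.3 -46.4 203. ] rv [-0.04  9.9   0.02] F [-2.2  0.1 -5.1] gap 0.0248 t 20.73
driver_tip [(array([0.5988, 0.2353, 0.103 ]), 0.74)]
driver_grip [(array([0.4648, 0.1624, 0.0745]), 0.61)]
cover_notch [(array([0.5926, 0.2341, 0.0938]), 0.78), (array([0.6407, 0.2536, 0.0875]), 0.54)]
A [-38.4 -46.4 203. ] rv [-0.03  9.84  0.01] F [-1.7  0.2 -6.3] gap 0.0244 t 20.93
```

Reaction at the handle is about 6 N, so the lever is engaged. I continue.

```bash
python3 - <<'E'
from h import *
a0=np.array([-46.1,-46.7,188.2]); F=np.array([68.5,-46.7,150.2])
f=lambda th: F+R.from_euler('y',th,degrees=True).apply(a0-F)+[1.5*th/15,0,0]
Rc=R.from_euler('y',1.8+8,degrees=True)
for th in (10,12,14,16,18,20): print(th,(th-8)/10,Rc.inv().apply(f(th)-f(8)).round(1))
E
```

```text
10 0.2 [1.5 0.  4.1]
12 0.4 [3.1 0.  8.1]
14 0.6 [ 4.8  0.  12. ]
16 0.8 [ 6.7  0.  15.9]
18 1.0 [ 8.7  0.  19.7]
20 1.2 [10.9  0.  23.5]
```

>>> move_arm(targets=[[[1.5, 0, 4.1], [0, 0.2, 0], 1], [[3.1, 0, 8.1], [0, 0.4, 0], 1], [[4.8, 0, 12], [0, 0.6, 0], 1], [[6.7, 0, 15.9], [0, 0.8, 0], 1], [[6.7, 0, 15.9], [0, 0.8, 0], 1]])

```text
clock: 21.55
tcp_pos: [0.4792, 0.1681, 0.0232]
orientation: [-0.038, 0.956, 0.249, 0.15]
wrist_force: [-10.9, -5.6, 18.9]
finger_gap: 0.0246
grip_force: 103.6
```

```bash
python3 - <<'E'
from h import *
A(); look('scene',['driver_tip','driver_grip','cover_notch','cover_grip']); A()
E
```

```text
A [-30.4 -46.4 217.3] rv [-0.07 17.78  0.05] F [-12.3  -0.4 -18.9] gap 0.0246 t 21.55
driver_tip [(array([0.5988, 0.2364, 0.1056]), 0.8), (array([0.6401, 0.2521, 0.0866]), 0.3)]
driver_grip [(array([0.4657, 0.1665, 0.0604]), 0.89)]
cover_notch [(array([0.5931, 0.2302, 0.0943]), 0.86)]
cover_grip [(array([0.6461, 0.2583, 0.1047]), 0.92), (array([0.5959, 0.2372, 0.1159]), 0.36)]
A [-30.5 -46.3 217.3] rv [-0.07 17.72  0.04] F [-13.1  -0.5 -20.2] gap 0.0249 t 21.8
```

The force has risen to 20 N, more than expected. I'll check with the scene pictures whether the cover's front has moved.

```bash
python3 - <<'E'
from h import *
p=env.read_camera('scene'); save(p,'s3.png')
def ym(f):
    im=cv2.imread(f); h=cv2.cvtColor(im,cv2.COLOR_BGR2HSV); m=cv2.inRange(h,(20,130,60),(35,255,255)); m[:160]=0;m[215:]=0;m[:,:276]=0;m[:,320:]=0; return im,m
for f in ('pics/scene0.png','pics/s2.png','pics/s3.png'):
    im,m=ym(f); ys,xs=np.nonzero(m); print(f,len(ys),xs.mean().round(2),ys.mean().round(2),'bottom per col',[int(np.flatnonzero(m[:,c])[-1]) if m[:,c].any() else None for c in range(278,304,2)],'left',[int(np.flatnonzero(m[r])[0]) if m[r].any() else None for r in range(170,202,3)])
a=cv2.imread('pics/s2.png').astype(int);b=cv2.imread('pics/s3.png').astype(int)
d=np.abs(a-b).max(2)[160:215,272:330]; ys,xs=np.nonzero(d>40); print('diff',len(ys), (xs.mean()+272,ys.mean()+160) if len(ys) else '')
E
```

```text
pics/scene0.png 653 296.04 181.4 bottom per col [None, 190, 197, 197, 186, 187, 192, 196, 199, 199, 200, 196, 193] left [289, 287, 285, 283, 281, 279, 280, 291, 277, 281, 297]
pics/s2.png 653 296.03 181.39 bottom per col [None, 190, 197, 197, 186, 187, 192, 196, 199, 199, 200, 196, 193] left [289, 287, 285, 283, 281, 279, 280, 291, 277, 281, 298]
pics/s3.png 659 295.67 181.56 bottom per col [None, 190, 197, 197, 186, 187, 192, 196, 199, 199, 200, 196, 193] left [289, 287, 285, 283, 281, 279, 279, 283, 277, 281, 297]
diff 98 (np.float64(277.5), np.float64(197.82653061224488))
```

```bash
python3 - <<'E'
from h import *
s=env.get_state(); A(s); print('torque A',RA.inv().apply(s['ft_torque']).round(2),'Fworld',s['wrist_force'])
s_,p,o=look('wrist',['driver_grip'],'w7.png')
M=env.regions_of('screwdriver',p)[0]['mask']
for r in range(0,420,20):
    c=np.flatnonzero(M[r]); 
    if len(c): print(r,c.min(),c.max(),end='; ')
im=cv2.imread('pics/w7.png'); h=cv2.cvtColor(im,cv2.COLOR_BGR2HSV); print('\nyellow',[(int(a.min()),int(a.max())) if len(a) else 0 for a in np.nonzero(cv2.inRange(h,(20,120,90),(35,255,255)))])
E
python3 -c "
import cv2,numpy as np
a=cv2.imread('pics/w7.png');b=cv2.imread('pics/s3.png')[150:270,230:350];b0=cv2.imread('pics/s2.png')[150:270,230:350]
b=cv2.resize(b,(390,390),interpolation=2);b0=cv2.resize(b0,(390,390),interpolation=2)
top=np.hstack([b0,b]);w=cv2.resize(a[:250],(533,208));c=np.zeros((598,780,3),'uint8');c[:390]=top;c[390:,:533]=w
cv2.imwrite('pics/comb.png',c)"
```

```text
A [-30.5 -46.4 217.3] rv [-0.07 17.72  0.04] F [-13.1  -0.2 -18.5] gap 0.0247 t 21.85
torque A [ 0.03 -1.67 -0.03] Fworld [-11.55344482  -6.19417329  18.4991341 ]
driver_grip [(array([0.47  , 0.1618, 0.0594]), 0.63)]
0 306 322; 20 307 322; 40 308 322; 60 308 322; 80 308 323; 100 308 323; 120 308 323; 140 309 323; 160 309 322; 180 309 323; 200 309 323; 220 297 336; 240 287 346; 260 290 344; 280 290 345; 300 290 346; 320 290 346; 340 290 345; 360 288 347; 380 287 349; 400 288 348; 
yellow [0, 0]
```

View pics/comb.png

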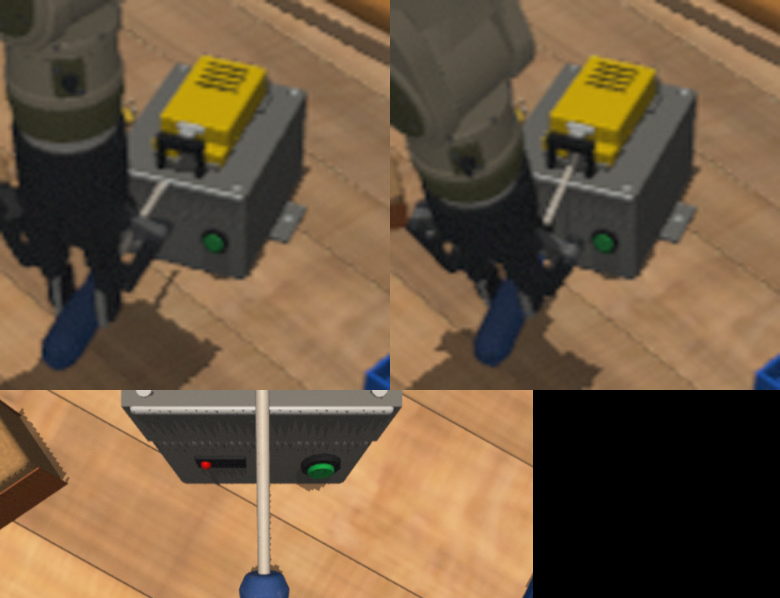

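The crops show the shaft running through the bridge opening while the cover looks unmoved. I'll project the modelled shaft and tip into the scene picture to see where the tip really ends.

```bash
python3 - <<'E'
from h import *
p=env.read_camera('scene'); E=np.array(p['extrinsics']); f=240/np.tan(np.radians(p['fovy']/2))
def proj(P):
    c=E[:3,:3]@P+E[:3,3]; return np.array([p['cx']+f*c[0]/-c[2],p['cy']-f*c[1]/-c[2]])
def Aw(x,y,z): # z world
    w=tA+RA.apply(np.array([x,y,0])/1000); w[2]=z; return w
g=np.array([-41.8,.0599]); 
for d in (70,90,110,120,130,140,150,156): 
    x=g[0]+d*np.cos(.30); z=g[1]+d/1000*np.sin(.30); print('shaft',d,round(x,1),round(z,4),proj(Aw(x,-46.7,z)).round(1))
print('edge',proj(Aw(68.5,-46.7,.09)).round(1),'edgeL',proj(Aw(68.5,-106.7,.09)).round(1),'edgeR',proj(Aw(68.5,13.3,.09)).round(1))
print('lip lower L,C,R',[proj(Aw(98,y,.09)).round(1).tolist() for y in (-76.7,-46.7,-16.7)],'lip top',[proj(Aw(98,y,.1015)).round(1).tolist() for y in (-76.7,-46.7,-16.7)])
print('bar top corners',[proj(Aw(x,y,z)).round(1).tolist() for x in(78,) for y in (-66.7,-26.7) for z in (.122,.112,.09)])
im=cv2.imread('pics/s3.png'); g0=cv2.imread('pics/s2.png')
for r in range(183,212): print(r,' '.join('%3d'%int(v) for v in im[r,276:306].mean(1)),'|',' '.join('%3d'%int(v) for v in g0[r,276:306].mean(1)) if r<200 else '')
E
```

```text
shaft 70 25.1 0.0806 [276.8 218.5]
shaft 90 44.2 0.0865 [279.5 212.3]
shaft 110 63.3 0.0924 [282.2 206.1]
shaft 120 72.8 0.0954 [283.6 203.1]
shaft 130 82.4 0.0983 [284.9 200.1]
shaft 140 91.9 0.1013 [286.2 197.1]
shaft 150 101.5 0.1042 [287.5 194.1]
shaft 156 107.2 0.106 [288.3 192.3]
edge [283.  205.7] edgeL [261.5 200.8] edgeR [304.9 210.7]
lip lower L,C,R [[276.5, 196.8], [287.1, 199.2], [297.9, 201.7]] lip top [[276.4, 193.3], [287.1, 195.7], [297.9, 198.1]]
bar top corners [[276.8, 192.0], [276.9, 195.2], [277.2, 202.0], [291.4, 195.3], [291.5, 198.4], [291.5, 205.3]]
183  95  93  94  95 111 118 120 120 120 120 120 120 120 120 120 120 120 120 120 121 120 120 120 120 121 121 120 110  83  56 |  95  95  95  94 110 119 120 119 120 119 120 120 120 120 120 119 120 119 120 120 120 120 120 120 120 120 119 114  91  59
184  95  94  94 111 118 120 120 120 120 120 120 120 120 121 119 120 120 121 120 121 120 120 121 121 120 121 117  95  62  55 |  94  93  94 102 115 119 120 121 120 120 120 120 120 120 119 120 120 121 121 120 120 120 119 120 120 121 117  99  69  55
185  95  94  91 106 118 121
[... 4485 characters left out ...]
 99  95  94  95  96  94  94  94  94  94  94  95  95  94  94  94 | 
207  54  55  55  54  52  89 139 136  91  91  98 104 120 141 150 142 129 107  99  95  95  95  94  96  95 113 136 133 108  94 | 
208  55  59  57  54  58 123 157 119  57  51  57  62  73  89  96 100 110 130 150 150 136 119  99  95  95 109 127 123 104  95 | 
209  60  60  56  54  87 140 144  88  53  53  52  53  53  54  54  58  69  82  95  99 117 135 146 149 143 129 110 104  95  90 | 
210  60  59  58  62 121 156 124  62  53  54  54  52  53  52  53  53  54  53  53  56  69  83  93  99 104 115 138 148 116  67 | 
211  60  59  59  86 138 147  94  54  53  55  57  56  52  53  56  55  51  53  53  54  51  52  53  57  62  70  87  96  81  54 |
```

The shaft and box edges project where they should, so the model fits. The cover's lip edge has risen only about 2 mm. I'll back off and measure the lift at each stage.

```bash
cat >> h.py <<'E'
def edge(f,cols,r0,r1,lev):
    g=(cv2.imread(f) if isinstance(f,str) else f[...,::-1]).mean(2)[r0:r1,cols].mean(1)
    i=np.flatnonzero((g[:-1]>=lev)&(g[1:]<lev))[-1]; return r0+i+(g[i]-lev)/(g[i]-g[i+1])
def lift(f): # mm of front edge, from the scene picture against s2.png
    v=[(edge('pics/s2.png',c,a,b,l)-edge(f,c,a,b,l))/.305 for c,a,b,l in ((slice(295,298),194,200,95),(slice(296,299),186,192,100),(slice(298,300),186,192,100))]
    print('lift mm',np.round(v,1))
E
python3 - <<'E'
from h import *
lift('pics/s3.png'); lift(env.read_camera('scene')['pixels'])
E
```

```text
lift mm [1.8 0.8 0.6]
lift mm [1.8 0.8 0.7]
```

>>> move_arm(targets=[[[-3.3, 0, -8], [0, -0.4, 0], 1], [[-6.1, 0, -16], [0, -0.8, 0], 1], [[-6.1, 0, -16], [0, -0.8, 0], 1]])

```text
clock: 22.48
tcp_pos: [0.4745, 0.1649, 0.0377]
orientation: [-0.022, 0.964, 0.252, 0.086]
wrist_force: [4.9, 3.3, 5.1]
finger_gap: 0.0248
grip_force: 101.8
```

```bash
python3 - <<'E'
from h import *
A(); s=env.get_state(); print(RA.inv().apply(s['ft_torque']).round(2)); p=env.read_camera('scene'); save(p,'s4.png'); lift(p['pixels'])
for c in ('scene','scene','top'): look(c,['driver_tip','driver_grip','cover_notch'])
E
```

```text
A [-36.1 -45.9 202.8] rv [-0.06 10.16 -0.06] F [ 5.9 -0.5 -5.1] gap 0.0248 t 22.48
[ 0.11  1.2  -0.1 ]
lift mm [2.1 1.7 1. ]
driver_tip [(array([0.6012, 0.2388, 0.101 ]), 0.84)]
driver_grip [(array([0.4653, 0.1676, 0.0771]), 0.56)]
cover_notch [(array([0.5949, 0.2298, 0.0948]), 0.9)]
driver_tip [(array([0.6009, 0.2384, 0.1014]), 0.62)]
driver_grip [(array([0.4654, 0.1664, 0.0755]), 0.72)]
cover_notch [(array([0.5939, 0.2301, 0.0941]), 0.79), (array([0.6497, 0.2617, 0.1036]), 0.65)]
driver_tip []
driver_grip [(array([0.4636, 0.1595, 0.0719]), 0.55)]
cover_notch [(array([0.5894, 0.2315, 0.0958]), 0.95)]
```

```bash
python3 - <<'E'
from h import *
toA(-46.1,-46.7,187.2,1.8); toA(-75,-46.7,187.2,1.8)
E
```

```text
shift [ -7.1  -0.8 -17.4] turn [ 0.01 -0.85  0.  ]
shift [-35.5  -0.8 -22.6] turn [ 0.01 -0.85  0.  ]
```

>>> move_arm(targets=[[[-3.5, -0.4, -8.5], [0, -0.42, 0], 1], [[-7, -0.8, -17], [0, -0.82, 0], 1], [[-7, -0.8, -17.2], [0, -0.82, 0], 1]])

```text
clock: 23.5
tcp_pos: [0.4631, 0.1599, 0.0514]
orientation: [-0.004, 0.968, 0.252, 0.015]
wrist_force: [2.1, 0.3, 2.3]
finger_gap: 0.0249
grip_force: 101.2
```

```bash
python3 - <<'E'
from h import *
A(); p=env.read_camera('scene'); save(p,'s5.png'); lift(p['pixels'])
for c in ('scene','scene'): look(c,['driver_tip','driver_grip','cover_notch'])
g=cv2.imread('pics/s5.png')
for r in range(193,213): print(r,' '.join('%3d'%int(v) for v in g[r,274:300].mean(1)))
E
```

```text
A [-48.5 -47.1 189.1] rv [-0.02  1.74  0.  ] F [ 2.   0.8 -2.3] gap 0.0249 t 23.5
lift mm [0.3 0.4 0.2]
driver_tip [(array([0.5959, 0.2364, 0.0988]), 0.87), (array([ 0.4574,  0.3978, -0.0008]), 0.39)]
driver_grip [(array([0.4581, 0.1653, 0.091 ]), 0.74), (array([ 0.427 , -0.2971, -0.0024]), 0.41)]
cover_notch [(array([0.5938, 0.2304, 0.0921]), 0.9)]
driver_tip [(array([0.5964, 0.2371, 0.0979]), 0.88), (array([ 0.6659, -0.0619,  0.    ]), 0.36)]
driver_grip [(array([0.4572, 0.1627, 0.0898]), 0.79)]
cover_notch [(array([0.5963, 0.2315, 0.0921]), 0.55)]
193  23  24  24  21  22  20  20  24  18  27  26  29  28  30  29  30  34  34  45  69  78  74  73  73  77  73
194  26  22  23  21  24  21  15  21  20  21  23  21  24  26  27  27  30  27  39  86 112 107  99  92  82  76
195  21  22  23  24  22  21  16  23  24  14  20  19  18  23  22  24  24  21  34  91 119 118 117 115 112 102
196  22  27  24  22  19  18  23  53  64  56  42  27  24  22  24  18  21  17  48  94 119 120 120 119 114  91
197  23  25  21  25  22  15  24  58  73  70  64  52  65  69  56  43  20  19  39  74  91 102 110 114 103  68
198
[... 916 characters left out ...]
 140 126 102  98  93  93  94  94  94  93  93  93  93
207  25  26  25  29  30  43  63  73  74  79  83  95  95  90  78  76 100 127 128 106  98  94  92  93  94  93
208  24  23  24  24  29  33  54  66  75  77  74  74  68  51  41  48  61  88 109 129 147 147 135 117  99  93
209  25  27  24  25  28  40  47  52  58  67  75  78  76  73  70  57  39  43  63  80  93  99 114 133 146 147
210  25  26  26  30  48  53  50  49  49  51  61  72  78  79  78  68  48  35  48  53  51  55  69  81  91  97
211  26  25  31  47  68  73  58  48  48  46  50  53  64  70  72  68  51  41  52  52  52  51  52  50  50  55
212  25  28  42  70  84  77  57  48  49  44  41  43  47  50  56  57  47  51  52  54  57  51  51  53  51  53
```

```bash
python3 - <<'E'
from h import *
b=cv2.imread('pics/s2.png').astype(float).mean(2)
for f in ('s5','s4','s3'):
    g=cv2.imread(f'pics/{f}.png').astype(float).mean(2); out=[]
    for r in range(194,213):
        if r<200:
            d=np.clip(g[r,280:292]-b[r,280:292]-8,0,None); c=280
        else:
            d=np.clip(g[r,277:289]-100,0,None); c=277
        if d.sum()>15:
            col=c+(d*np.arange(len(d))).sum()/d.sum(); x=68.5+(col-283)/.139; z=90+(205.7-.225*(x-68.5)-r)/.305; out.append((r,round(col,1),round(x),round(z,1)))
    print(f,out)
E
```

```text
s5 [(197, np.float64(287.1), 98, np.float64(97.0)), (198, np.float64(287.0), 97, np.float64(94.3)), (199, np.float64(286.2), 92, np.float64(94.9)), (201, np.float64(284.7), 80, np.float64(96.6)), (202, np.float64(284.0), 76, np.float64(96.8)), (203, np.float64(283.4), 72, np.float64(96.5)), (204, np.float64(282.9), 68, np.float64(95.9)), (205, np.float64(282.6), 66, np.float64(94.5)), (206, np.float64(286.1), 91, np.float64(72.4))]
s4 [(197, np.float64(287.0), 97, np.float64(97.5)), (198, np.float64(286.7), 95, np.float64(95.7)), (199, np.float64(286.1), 91, np.float64(95.4)), (201, np.float64(284.8), 82, np.float64(95.7)), (202, np.float64(284.5), 79, np.float64(94.1)), (203, np.float64(283.9), 75, np.float64(94.2)), (204, np.float64(282.0), 61, np.float64(100.9)), (205, np.float64(281.5), 58, np.float64(100.3)), (206, np.float64(284.8), 81, np.float64(79.6)), (207, np.float64(283.1), 69, np.float64(85.1)), (208, np.float64(281.5), 58, np.float64(90.4)), (209, np.float64(281.0), 54, np.float64(89.6)), (210, np.float64(281.0), 54, np.float64(86.5))]
s3 [(197, np.float64(286.7), 95, np.float64(99.1)), (198, np.float64(286.5), 94, np.float64(96.7)), (199, np.float64(286.2), 92, np.float64(95.0)), (201, np.float64(284.7), 80, np.float64(96.6)), (202, np.float64(284.5), 79, np.float64(94.1)), (203, np.float64(284.0), 76, np.float64(93.5)), (204, np.float64(280.5), 51, np.float64(108.8)), (205, np.float64(282.0), 61, np.float64(97.8)), (206, np.float64(284.8), 81, np.float64(79.5)), (207, np.float64(283.8), 74, np.float64(81.4)), (208, np.float64(282.0), 61, np.float64(88.0)), (209, np.float64(281.5), 58, np.float64(87.0)), (210, np.float64(281.0), 54, np.float64(86.4)), (211, np.float64(280.6), 51, np.float64(85.6)), (212, np.float64(280.1), 48, np.float64(84.6))]
```

Each further step is a turn of 4° about the ledge edge, without pushing forward this time, with a check after each.

>>> move_arm(targets=[[[1.3, 0, 4.1], [0, 0.2, 0], 1], [[2.7, 0, 8.2], [0, 0.4, 0], 1], [[2.7, 0, 8.2], [0, 0.4, 0], 1]])

```text
clock: 24.32
tcp_pos: [0.4624, 0.1605, 0.0427]
orientation: [-0.012, 0.967, 0.252, 0.046]
wrist_force: [-1.0, -0.5, 1.7]
finger_gap: 0.0249
grip_force: 101.3
```

```bash
cat >> h.py <<'E'
def chk():
    s=env.get_state(); A(s); print('tq',RA.inv().apply(s['ft_torque']).round(2)); lift(env.read_camera('scene')['pixels'])
E
python3 -c "
from h import *
chk()"
```

```text
A [-48.8 -47.9 197.8] rv [0.03 5.45 0.02] F [-1.1 -0.1 -1.7] gap 0.0249 t 24.32
tq [ 0.04  0.09 -0.  ]
lift mm [0.2 0.3 0.1]
```

>>> move_arm(targets=[[[1.3, 0, 4.1], [0, 0.2, 0], 1], [[2.7, 0, 8.2], [0, 0.4, 0], 1], [[2.7, 0, 8.2], [0, 0.4, 0], 1]])

```text
clock: 24.75
tcp_pos: [0.4668, 0.1626, 0.0355]
orientation: [-0.021, 0.964, 0.251, 0.081]
wrist_force: [-0.7, 0.2, 3.7]
finger_gap: 0.0249
grip_force: 101.5
```

```bash
python3 -c "
from h import *
chk()"
```

```text
A [-43.9 -47.6 205. ] rv [0.01 9.54 0.01] F [-0.5 -0.5 -3.7] gap 0.0249 t 24.75
tq [ 0.08  0.11 -0.03]
lift mm [1.  0.7 0.3]
```

>>> move_arm(targets=[[[1.3, 0, 4.1], [0, 0.2, 0], 1], [[2.7, 0, 8.2], [0, 0.4, 0], 1], [[2.7, 0, 8.2], [0, 0.4, 0], 1]])

```text
clock: 25.18
tcp_pos: [0.4712, 0.1648, 0.0283]
orientation: [-0.03, 0.961, 0.25, 0.115]
wrist_force: [-0.5, -0.1, 6.7]
finger_gap: 0.0252
grip_force: 101.8
```

```bash
python3 -c "
from h import *
chk()"
```

```text
A [-39.  -47.4 212.2] rv [-0.000e+00  1.362e+01 -1.000e-02] F [-0.5 -0.2 -6.7] gap 0.0252 t 25.18
tq [ 0.18  0.16 -0.1 ]
lift mm [2.5 2.3 1.3]
```

The cover now rises (about 2.4 mm) with small forces, so the earlier forward push had been jamming it. I continue.

>>> move_arm(targets=[[[1.3, 0, 4.1], [0, 0.2, 0], 1], [[2.7, 0, 8.2], [0, 0.4, 0], 1], [[2.7, 0, 8.2], [0, 0.4, 0], 1]])

```text
clock: 25.6
tcp_pos: [0.4751, 0.167, 0.0212]
orientation: [-0.039, 0.956, 0.249, 0.148]
wrist_force: [-2.9, -0.9, 11.1]
finger_gap: 0.0244
grip_force: 102.4
```

```bash
python3 -c "
from h import *
chk()"
```

```text
A [-34.5 -47.4 219.3] rv [-1.000e-02  1.762e+01 -1.000e-02] F [ -3.   -0.7 -11.1] gap 0.0244 t 25.6
tq [ 0.19 -0.22 -0.13]
lift mm [3.1 2.7 1.9]
```

>>> move_arm(targets=[[[1.3, 0, 4.1], [0, 0.2, 0], 1], [[2.7, 0, 8.2], [0, 0.4, 0], 1], [[2.7, 0, 8.2], [0, 0.4, 0], 1]])

```text
clock: 26.02
tcp_pos: [0.4767, 0.1687, 0.0119]
orientation: [-0.047, 0.951, 0.247, 0.179]
wrist_force: [-1.7, -1.5, 0.6]
finger_gap: 0.025
grip_force: 101.2
```

```bash
python3 -c "
from h import *
chk(); print(env.get_state()['joint_pos'])"
```

```text
A [-32.3 -48.2 228.6] rv [ 0.07 21.29  0.05] F [-2.2  0.5 -0.6] gap 0.025 t 26.02
tq [-0.03 -0.46  0.02]
lift mm [8.  6.9 6.7]
[ 0.07962644  0.08914633 -0.84917355  0.2917141   0.15319851  2.73871647]
```

The cover has popped up (the lip edge is about 7–8 mm or more higher and the force has dropped). I unrotate and withdraw.

>>> move_arm(targets=[[[-2.1, 0, -8.3], [0, -0.4, 0], 1], [[-3.7, 0, -16.8], [0, -0.8, 0], 1], [[-4.7, 0, -25.4], [0, -1.2, 0], 1], [[-4.7, 0, -25.4], [0, -1.2, 0], 1]])

```text
clock: 26.58
tcp_pos: [0.4697, 0.1634, 0.0366]
orientation: [-0.021, 0.964, 0.252, 0.082]
wrist_force: [1.3, 0.5, 1.0]
finger_gap: 0.0247
grip_force: 101.1
```

```bash
python3 -c "
from h import *
chk(); toA(-75,-47,198,6); toA(-130,-47,190,3)"
```

```text
A [-41.  -46.9 204. ] rv [-0.04  9.72 -0.05] F [ 1.3  0.2 -1. ] gap 0.0247 t 26.57
tq [-0.07  0.34  0.02]
lift mm [8.  7.1 6.8]
shift [-31.7   0.1 -12.1] turn [ 0.   -0.37  0.  ]
shift [-84.6   0.1 -29.3] turn [ 0.   -0.67  0.  ]
```

>>> move_arm(targets=[[[-16, 0, -6], [0, -0.15, 0], 1], [[-32, 0, -14], [0, -0.3, 0], 1], [[-58, 0, -24], [0, -0.5, 0], 1], [[-85, 0, -32], [0, -0.67, 0], 1], [[-85, 0, -32], [0, -0.67, 0], 1]])

```text
clock: 27.25
tcp_pos: [0.3864, 0.1183, 0.0522]
orientation: [-0.007, 0.968, 0.251, 0.023]
wrist_force: [-0.4, -0.5, -1.3]
finger_gap: 0.0247
grip_force: 101.0
```

```bash
python3 -c "
from h import *
chk(); s=env.get_state(); print(s['joint_pos'])
look('scene',['cover_notch','cover_grip','driver_tip','driver_grip','cover','tray','sanding_block'])
rel([.40,.06,.12],down(8)) ; rel([.40,.06,-.02],down(8))"
```

```text
A [-135.7  -48.2  188.3] rv [0.06 2.72 0.06] F [-0.6  0.3  1.3] gap 0.0247 t 27.25
tq [ 0.03 -0.06  0.04]
lift mm [7.9 7.1 6.7]
[ 0.08082713  0.05886005 -0.66104812  0.80538189  0.02112767  2.71411457]
cover_notch [(array([0.5929, 0.23  , 0.0992]), 0.65)]
cover_grip [(array([0.6483, 0.263 , 0.1093]), 0.68)]
driver_tip [(array([0.5196, 0.1939, 0.0978]), 0.77)]
driver_grip [(array([0.3843, 0.1218, 0.0922]), 0.91)]
cover [(array([0.6411, 0.2548, 0.0926]), 0.76)]
tray [(array([ 0.6686, -0.0554,  0.0009]), 0.67)]
sanding_block [(array([ 0.4571,  0.3992, -0.0035]), 0.98)]
shift [-16.3  56.8 -68.3] turn [ 0.17 -0.25 -6.88]
shift [-23.4  56.9  71.5] turn [ 0.17 -0.25 -6.88]
```

The cover stays up. I put the screwdriver back at its old place.

```bash
python3 -c "
from h import *
rel([.4525,.034,.10],down(8.75))"
```

```text
shift [ 15.8 105.2 -46.7] turn [ 0.18 -0.25 -6.95]
```

>>> move_arm(targets=[[[0, 0, -47], [0.18, -0.25, -1], 1], [[16, 105, -47], [0.18, -0.25, -6.95], 1], [[16, 105, -47], [0.18, -0.25, -6.95], 1], [[16, 105, -47], [0.18, -0.25, -6.95], 1], [[16, 105, -47], [0.18, -0.25, -6.95], 1]])

```text
clock: 28.32
tcp_pos: [0.4529, 0.0334, 0.1001]
orientation: [-0.005, 0.758, 0.652, -0.0]
wrist_force: [1.0, -0.0, -0.7]
finger_gap: 0.0249
grip_force: 101.0
```

```bash
python3 -c "
from h import *
rel([.4525,.034,.02],down(8.75));rel([.4525,.034,-.021],down(8.75))"
```

```text
shift [ 0.   0.1 80.1] turn [-0.04 -0.04 -1.73]
shift [ -0.2   0.4 121.1] turn [-0.04 -0.04 -1.73]
```

>>> move_arm(targets=[[[0, 0, 40], [-0.04, -0.04, -1], 1], [[0, 0, 80], [-0.04, -0.04, -1.73], 1], [[0, 0, 105], [-0.04, -0.04, -1.73], 1], [[0, 0, 118], [-0.04, -0.04, -1.73], 1], [[0, 0, 120], [-0.04, -0.04, -1.73], 1]])

```text
clock: 28.95
tcp_pos: [0.4514, 0.035, -0.02]
orientation: [-0.0, 0.653, 0.757, 0.0]
wrist_force: [-0.6, 0.8, -1.0]
finger_gap: 0.0248
grip_force: 101.0
```

>>> move_arm(targets=[[[0, 0, 1], [0, 0, 0], 1], [[0, 0, 1], [0, 0, 0], 1]])

```text
clock: 29.2
tcp_pos: [0.4527, 0.0349, -0.0197]
orientation: [0.001, 0.653, 0.757, 0.001]
wrist_force: [-0.7, -0.1, -0.5]
finger_gap: 0.0245
grip_force: 101.0
```

>>> move_arm(targets=[[[0, 0, 2], [0, 0, 0], 1], [[0, 0, 2], [0, 0, 0], 0], [[0, 0, 2], [0, 0, 0], -1], [[0, 0, 2], [0, 0, 0], -1], [[0, 0, 2], [0, 0, 0], -1]])

```text
clock: 29.82
tcp_pos: [0.4518, 0.035, -0.0225]
orientation: [0.0, 0.653, 0.757, 0.001]
wrist_force: [-0.0, 0.3, 0.1]
finger_gap: 0.085
grip_force: 0.0
```

>>> move_arm(targets=[[[0, 0, 0], [0, 0, 0], -1], [[0, 0, -60], [0, 0, 0], -1], [[0, 0, -120], [0, 0, 0], -1], [[0, 0, -180], [0, 0, 0], -1], [[0, 0, -240], [0, 0, 0], -1]])

```text
clock: 30.45
tcp_pos: [0.4511, 0.0349, 0.2196]
orientation: [0.001, 0.653, 0.757, 0.001]
wrist_force: [0.8, -0.9, 0.2]
finger_gap: 0.085
grip_force: 0.0
```

```bash
python3 -c "
from h import *
s=env.get_state(); print(s['joint_pos'],s['finger_gap'])
look('scene',['driver_tip','driver_grip'])
d=tA+RA.apply(np.array([97-0,-47,0])/1000); print('notch A',d)
rel([.565,.215,.26],down(-61)); rel([.565,.215,.26],down(119))"
```

```text
[-1.00676955e-01  6.87694303e-02 -2.12414013e-01  1.28788373e+00
  3.25010912e-04  1.32275297e+00] 0.08497936426728835
driver_tip [(array([0.4235, 0.1889, 0.014 ]), 0.71), (array([4.588e-01, 4.033e-01, 4.000e-04]), 0.47)]
driver_grip [(array([0.451 , 0.0362, 0.0159]), 0.75), (array([ 0.6672, -0.0613, -0.0021]), 0.6)]
notch A [0.5900561  0.23074828 0.2405677 ]
shift [161.9 136.8 -38.1] turn [ 0.05 -0.02  6.94]
shift [161.9 136.8 -38.1] turn [  0.02   0.05 -11.06]
```

```bash
python3 -c "
from h import *
toA(95,-47,-20,0)"
```

```text
shift [173.1 162.  -38.4] turn [ 0.05 -0.02  6.92]
```

>>> move_arm(targets=[[[173, 162, -38], [0, 0, 6.9], -1], [[173, 162, -38], [0, 0, 6.9], -1], [[173, 162, -38], [0, 0, 6.9], -1], [[173, 162, -38], [0, 0, 6.9], -1], [[173, 162, -38], [0, 0, 6.9], -1]])

```text
clock: 31.22
tcp_pos: [0.5875, 0.2331, 0.2519]
orientation: [-0.0, 0.921, 0.389, -0.001]
wrist_force: [-0.7, -1.5, 0.2]
finger_gap: 0.0855
grip_force: 0.0
```

>>> move_arm(targets=[[[0, 0, 0], [0, 0, 1.7], -1], [[0, 0, 0], [0, 0, 1.7], -1]])

```text
clock: 31.48
tcp_pos: [0.5855, 0.23, 0.2531]
orientation: [0.0, 0.969, 0.248, -0.001]
wrist_force: [0.4, -1.3, 0.1]
finger_gap: 0.085
grip_force: 0.0
```

```bash
python3 - <<'E'
from h import *
s,p,o=look('wrist',['cover','cover_grip','cover_notch','tray'],'w8.png'); A(s); print(s['joint_pos'])
s=env.get_state()
im=cv2.cvtColor(p['pixels'],cv2.COLOR_RGB2BGR); h=cv2.cvtColor(im,cv2.COLOR_BGR2HSV)
Y=cv2.inRange(h,(20,120,90),(35,255,255)); n,l,st,ce=cv2.connectedComponentsWithStats(Y); i=1+np.argmax(st[1:,4]); print(st[i],ce[i])
for r in range(st[i][1],st[i][1]+st[i][3],12):
    c=np.flatnonzero(l[r]==i); print(r,c.min(),c.max(),end='; ')
for c in (ce[i][0]-25,ce[i][0]+25):
    q=np.flatnonzero(l[:,int(c)]==i); print('col',int(c),q.min(),q.max())
E
```

```text
cover [(array([0.6367, 0.2584, 0.0931]), 0.65), (array([0.4561, 0.0329, 0.0141]), 0.64)]
cover_grip [(array([0.6495, 0.2612, 0.1092]), 0.85), (array([0.566 , 0.2233, 0.0925]), 0.23)]
cover_notch [(array([0.5892, 0.23  , 0.1031]), 0.9)]
tray [(array([ 0.6678, -0.0596,  0.0036]), 0.91)]
A [ 92.7 -48.5 -12.5] rv [ 0.03 -0.17  0.44] F [-0.3  1.3 -0.1] gap 0.085 t 31.48
[ 2.46845775e-01  4.22014239e-01  3.29581015e-01  1.48105566e+00
 -1.79211710e-04  2.88648264e+00]
[ 283   84   72  130 8204] [318.38103364 147.57715748]
84 286 351; 96 283 354; 108 283 353; 120 284 353; 132 284 353; 144 284 352; 156 285 352; 168 285 352; 180 285 352; 192 286 351; 204 287 350; col 293 84 213
col 343 84 212
```

The notch now reads z ≈ 0.103, so the cover is up and clear of the catch, and it is centred under the tool. I move over the grasp point, tilt with the cover, and go down.

>>> move_arm(targets=[[[33, 0.7, 40], [0, -0.3, 0], -1], [[65, 0.7, 90], [0, -0.57, 0], -1], [[65, 0.7, 130], [0, -0.57, 0], -1], [[65, 0.7, 165], [0, -0.57, 0], -1], [[65, 0.7, 165], [0, -0.57, 0], -1]])

```text
clock: 32.35
tcp_pos: [0.641, 0.2599, 0.0866]
orientation: [0.013, 0.967, 0.25, -0.051]
wrist_force: [-1.1, 0.0, 0.4]
finger_gap: 0.0855
grip_force: 0.0
```

```bash
python3 - <<'E'
from h import *
A(); print(env.get_state()['tcp_pos'])
s,p,o=look('wrist',['cover','cover_grip'],'w9.png')
look('scene',['cover_grip'])
toA(157.5,-47.8,182,-5.7)
im=cv2.cvtColor(p['pixels'],cv2.COLOR_RGB2BGR); h=cv2.cvtColor(im,cv2.COLOR_BGR2HSV)
Y=cv2.inRange(h,(20,120,70),(35,255,255))
for r in range(180,480,20):
    c=np.flatnonzero(Y[r]); print(r,(c.min(),c.max()) if len(c) else 0,end='; ')
E
```

```text
A [155.6 -47.6 154. ] rv [ 0.09 -6.09  0.17] F [-0.9 -0.6 -0.4] gap 0.0855 t 32.35
[0.64100888 0.25987703 0.0866215 ]
cover [(array([0.6385, 0.2608, 0.0946]), 0.6)]
cover_grip [(array([0.6493, 0.2613, 0.1103]), 0.64), (array([0.6191, 0.4253, 0.0018]), 0.35)]
cover_grip []
shift [ 1.1 -1.2 35. ] turn [ 0.01 -0.03 -0.02]
180 (np.int64(0), np.int64(70)); 200 (np.int64(0), np.int64(384)); 220 (np.int64(246), np.int64(389)); 240 (np.int64(247), np.int64(387)); 260 (np.int64(249), np.int64(386)); 280 (np.int64(250), np.int64(384)); 300 (np.int64(252), np.int64(383)); 320 (np.int64(253), np.int64(381)); 340 (np.int64(255), np.int64(380)); 360 (np.int64(256), np.int64(378)); 380 (np.int64(258), np.int64(377)); 400 0; 420 0; 440 0; 460 0;
```

>>> move_arm(targets=[[[1, 0, 15], [0, 0, 0], -1], [[2, 0, 29], [0, 0, 0], -1], [[2, 0, 29], [0, 0, 0], -1]])

```text
clock: 32.98
tcp_pos: [0.6413, 0.2598, 0.0594]
orientation: [0.013, 0.967, 0.25, -0.05]
wrist_force: [-0.6, -0.1, 0.5]
finger_gap: 0.0857
grip_force: 0.0
```

>>> move_arm(targets=[[[0, 0, 0], [0, 0, 0], 1], [[0, 0, 0], [0, 0, 0], 1], [[0, 0, 0], [0, 0, 0], 1], [[0, 0, 0], [0, 0, 0], 1]], squeeze=50)

```text
clock: 33.48
tcp_pos: [0.6429, 0.2608, 0.0623]
orientation: [0.012, 0.967, 0.25, -0.047]
wrist_force: [-2.0, 2.2, 3.1]
finger_gap: 0.0589
grip_force: 58.2
```

>>> move_arm(targets=[[[-1, 0, -12], [0, 0, 0], 1], [[-4, 0, -40], [0, 0, 0], 1], [[-9, 0, -90], [0, 0, 0], 1], [[-13, 0, -130], [0, 0, 0], 1], [[-13, 0, -130], [0, 0, 0], 1]])

```text
clock: 34.1
tcp_pos: [0.645, 0.2603, 0.1973]
orientation: [0.013, 0.967, 0.25, -0.043]
wrist_force: [0.9, -0.1, -1.3]
finger_gap: 0.0588
grip_force: 62.2
```

```bash
python3 - <<'E'
from h import *
s,p,o=look('wrist',['cover','cover_grip','cover_notch','tray'],'w10.png'); print(s['tcp_pos'],s['finger_gap'],s['grip_force'],s['joint_pos'])
R0=q2R(s['orientation'])
for t in ('cover','cover_grip','cover_notch'): print(t,(R0.inv().apply(np.array(o[t][0]['centre'])-s['tcp_pos'])*1000).round(1)) if o[t] else 0
_,_,o2=look('scene',['cover','cover_grip','cover_notch','tray'])
for t in ('cover','cover_grip','cover_notch'): print(t,(R0.inv().apply(np.array(o2[t][0]['centre'])-s['tcp_pos'])*1000).round(1)) if o2[t] else 0
m=env.regions_of('tray',p); 
p2=env.read_camera('top'); m=env.regions_of('tray',p2)[0]; print(m['confidence'],cv2.minAreaRect(cv2.findNonZero(m['mask'].astype('uint8'))))
E
```

```text
cover [(array([0.6526, 0.2614, 0.226 ]), 0.94)]
cover_grip [(array([0.6546, 0.2604, 0.242 ]), 0.66)]
cover_notch []
tray [(array([ 0.6675, -0.0615, -0.0008]), 0.73)]
[0.64496419 0.26027767 0.19733285] 0.05878908723760557 62.2330641746521 [ 0.27948195  0.66620075  0.59252159  1.58474826 -0.02344206  2.91674156]
cover [  4.6   2.8 -29.2]
cover_grip [  4.4   4.7 -45.2]
cover [(array([0.6522, 0.2594, 0.2168]), 0.93)]
cover_grip [(array([0.6515, 0.2613, 0.2338]), 0.75)]
cover_notch [(array([0.6126, 0.2423, 0.193 ]), 0.7)]
tray [(array([ 0.6692, -0.0598, -0.0008]), 0.89), (array([ 0.4255, -0.2961, -0.0024]), 0.23)]
cover [  4.1   4.3 -19.9]
cover_grip [  2.9   2.4 -36.9]
cover_notch [-36.5   0.    7.7]
0.59 ((372.7027893066406, 201.60609436035156), (60.00184631347656, 53.358482360839844), 83.92753601074219)
```

The cover is held, but it hangs front-down in the pads (about 30–35° by the landmarks). I grip harder, turn the tool half round so the drooping end faces away from the robot, and lean it back to level the cover over the tray.

```bash
python3 - <<'E'
from h import *
Rt=down(95,-35); g=np.array([.658,-.061,.18]); t=g-Rt.apply([.003,0,-.041]); print(t,Rt.apply([0,0,1]))
rel([.62,.10,.22],down(15,-6)); rel(t,Rt)
E
```

```text
[ 0.68387525 -0.05873621  0.1481355 ] [ 0.5713938   0.04999048 -0.81915204]
shift [-99.7 129.2 -18.1] turn [-0.77 -0.03 -7.56]
shift [-113.5  299.    55.6] turn [ -5.44  -0.84 -14.68]
```

>>> move_arm(targets=[[[0, 0, -30], [0, 0, 0], 1], [[0, 0, -30], [0, 0, -1], 1], [[0, 0, -30], [0, 0, -2], 1], [[0, 0, -30], [0, 0, -3], 1], [[0, 0, -30], [0, 0, -4], 1]], squeeze=115)

```text
clock: 35.38
tcp_pos: [0.6453, 0.2617, 0.2222]
orientation: [-0.005, 0.822, 0.568, -0.049]
wrist_force: [-0.3, 0.4, -1.5]
finger_gap: 0.0579
grip_force: 124.6
```

```bash
python3 - <<'E'
from h import *
Rt=down(95,-35); g=np.array([.658,-.061,.19]); t=g-Rt.apply([.003,0,-.041])
s=env.get_state(); print(s['joint_pos']); rel([.63,.10,.23],down(65,-10)); rel(t,Rt)
E
```

```text
[ 0.28083359  0.68498315  0.68586104  1.66732551 -0.0223539   2.21391643]
shift [-156.9   42.6    1.3] turn [-1.36 -0.73 -8.48]
shift [-280.9  153.8   75.9] turn [ -4.16  -2.3  -10.95]
```

>>> move_arm(targets=[[[-40, 11, 0], [-0.3, -0.15, -1.8], 1], [[-80, 22, 0], [-0.55, -0.3, -3.5], 1], [[-115, 32, 0], [-0.8, -0.45, -5.2], 1], [[-157, 43, 1], [-1.36, -0.73, -8.48], 1], [[-157, 43, 1], [-1.36, -0.73, -8.48], 1]])

```text
clock: 36.0
tcp_pos: [0.6291, 0.097, 0.231]
orientation: [0.055, 0.48, 0.875, -0.033]
wrist_force: [-0.4, 0.0, -1.1]
finger_gap: 0.058
grip_force: 124.7
```

```bash
python3 - <<'E'
from h import *
Rt=down(95,-35); g=np.array([.658,-.061,.19]); t=g-Rt.apply([.003,0,-.041])
s=env.get_state(); print(s['joint_pos']); rel(t,Rt)
E
```

```text
[ 0.08749804  0.38928292  0.22011665  1.34746117 -0.11631798  1.08887154]
shift [-150.2  -36.8   93. ] turn [-2.31 -2.5  -5.88]
```

>>> move_arm(targets=[[[-50, -12, 0], [-0.4, -0.45, -1.1], 1], [[-100, -25, 20], [-0.8, -0.9, -2.1], 1], [[-150, -37, 60], [-1.15, -1.25, -3], 1], [[-150, -37, 93], [-1.55, -1.65, -3.95], 1], [[-150, -37, 93], [-1.9, -2.05, -4.85], 1]])

```text
clock: 36.62
tcp_pos: [0.6802, -0.0562, 0.153]
orientation: [0.251, 0.072, 0.965, 0.004]
wrist_force: [0.8, 0.6, -0.9]
finger_gap: 0.058
grip_force: 124.8
```

```bash
python3 - <<'E'
from h import *
Rt=down(95,-35); g=np.array([.658,-.061,.19]); t=g-Rt.apply([.003,0,-.041])
s=env.get_state(); print(s['joint_pos']); rel(t,Rt)
E
```

```text
[-0.2438297   0.14882601 -0.44023749  0.48083699  0.08993643 -0.07235839]
shift [-6.1 -1.8 -2.6] turn [-0.47 -0.57 -1.22]
```

>>> move_arm(targets=[[[-6, -2, -2.6], [-0.25, -0.3, -0.6], 1], [[-6, -2, -2.6], [-0.47, -0.57, -1.2], 1], [[-6, -2, -2.6], [-0.47, -0.57, -1.2], 1]])

```text
clock: 37.0
tcp_pos: [0.6855, -0.0592, 0.1614]
orientation: [0.302, -0.036, 0.953, 0.013]
wrist_force: [-0.1, -0.8, -1.1]
finger_gap: 0.0581
grip_force: 124.7
```

```bash
python3 - <<'E'
from h import *
s=env.get_state(); R0=q2R(s['orientation']); print(s['tcp_pos'],s['joint_pos'],R0.apply([1,0,0]),R0.apply([0,0,1]))
for c in ('wrist','scene','scene','top'):
    s,p,o=look(c,['cover','cover_grip','cover_notch','tray'])
E
```

```text
[ 0.68552082 -0.05921469  0.16140253] [-0.30963565  0.10947947 -0.52918237  0.35498311  0.2213285  -0.32008165] [-0.81526947 -0.06146999 -0.57580998] [ 0.57390601  0.04687943 -0.81757826]
cover [(array([ 0.662 , -0.0644,  0.1819]), 0.65)]
cover_grip []
cover_notch []
tray [(array([ 0.6652, -0.058 ,  0.0014]), 0.61)]
cover [(array([ 0.6697, -0.0659,  0.1782]), 0.87)]
cover_grip [(array([ 0.6563, -0.0648,  0.1949]), 0.73)]
cover_notch [(array([ 0.727 , -0.0535,  0.1834]), 0.56), (array([0.5981, 0.2377, 0.117 ]), 0.55)]
tray [(array([ 6.697e-01, -6.040e-02, -5.000e-04]), 0.97)]
cover [(array([ 0.667 , -0.0644,  0.1753]), 0.91), (array([ 0.4383,  0.085 , -0.005 ]), 0.54)]
cover_grip [(array([ 0.6554, -0.0634,  0.1932]), 0.63)]
cover_notch [(array([ 0.7249, -0.0542,  0.1818]), 0.94)]
tray [(array([ 6.683e-01, -6.280e-02, -6.000e-04]), 0.72), (array([0.5997, 0.2362, 0.1189]), 0.61)]
cover [(array([ 0.6673, -0.0581,  0.1768]), 0.83)]
cover_grip [(array([ 0.657 , -0.0598,  0.1958]), 0.94)]
cover_notch [(array([ 0.7186, -0.0542,  0.1845]), 0.76)]
tray [(array([ 0.6653, -0.0609,  0.0025]), 0.96), (array([0.45  , 0.0318, 0.0124]), 0.25)]
```

The cover is now level to within about 2° and centred over the tray (0.668, −0.062). I lower it.

>>> move_arm(targets=[[[23, 0, 33], [0, 0, 0], 1], [[46, 0, 65], [0, 0, 0], 1], [[69, 0, 98], [0, 0, 0], 1], [[86, 0, 123], [0, 0, 0], 1], [[86, 0, 123], [0, 0, 0], 1]])

```text
clock: 38.62
tcp_pos: [0.6853, -0.0575, 0.0087]
orientation: [0.3, -0.037, 0.953, 0.014]
wrist_force: [-0.6, -0.1, -0.7]
finger_gap: 0.0576
grip_force: 124.6
```

```bash
python3 - <<'E'
from h import *
s=env.get_state(); R0=q2R(s['orientation']); print(s['tcp_pos'],s['joint_pos'],R0.apply([1,0,0]),R0.inv().apply([0,0,-1]),s['wrist_force'])
for c in ('scene','scene','top'):
    s,p,o=look(c,['cover','cover_grip','cover_notch'])
E
```

```text
[ 0.685266   -0.05749131  0.00869058] [-0.30732203  0.3273508  -0.71936347 -0.0489329   0.22136818 -0.32037421] [-0.81735864 -0.06292851 -0.57268216] [ 0.57268216 -0.00436567  0.81976587] [-0.62797169 -0.09810261 -0.70992891]
cover [(array([ 0.666 , -0.0597,  0.0276]), 0.89), (array([ 0.6544, -0.0635,  0.0411]), 0.61)]
cover_grip [(array([ 0.6519, -0.0637,  0.0382]), 0.94)]
cover_notch [(array([ 0.721 , -0.0537,  0.0287]), 0.82), (array([ 0.6558, -0.0614,  0.0409]), 0.7)]
cover [(array([ 0.6685, -0.0656,  0.0286]), 0.69), (array([ 0.4307, -0.2954, -0.003 ]), 0.39)]
cover_grip [(array([ 0.6577, -0.0638,  0.0453]), 0.74)]
cover_notch [(array([ 0.7264, -0.0571,  0.0335]), 0.74), (array([ 0.6689, -0.0595,  0.0015]), 0.42)]
cover [(array([ 0.6711, -0.0591,  0.0275]), 0.78)]
cover_grip [(array([ 0.6578, -0.0586,  0.0466]), 0.86)]
cover_notch [(array([ 0.7195, -0.0554,  0.0374]), 0.61), (array([0.4518, 0.0325, 0.01  ]), 0.21)]
```

>>> move_arm(targets=[[[4, 0, 6], [0, 0, 0], 1], [[8, 0, 11.5], [0, 0, 0], 1], [[8, 0, 11.5], [0, 0, 0], 1]])

```text
clock: 39.6
tcp_pos: [0.6869, -0.0579, -0.0033]
orientation: [0.302, -0.038, 0.953, 0.013]
wrist_force: [0.2, 0.0, -2.0]
finger_gap: 0.0579
grip_force: 124.6
```

>>> move_arm(targets=[[[1.1, 0, 1.6], [0, 0, 0], 1], [[2.3, 0, 3.3], [0, 0, 0], 1], [[2.3, 0, 3.3], [0, 0, 0], 1]])

```text
clock: 39.98
tcp_pos: [0.688, -0.0582, -0.0059]
orientation: [0.303, -0.038, 0.952, 0.013]
wrist_force: [0.0, -0.4, -1.2]
finger_gap: 0.0579
grip_force: 124.6
```

>>> move_arm(targets=[[[0.8, 0, 1.2], [0, 0, 0], 1], [[1.1, 0, 1.6], [0, 0, 0], 1]])

```text
clock: 40.22
tcp_pos: [0.6881, -0.0582, -0.0077]
orientation: [0.303, -0.038, 0.952, 0.013]
wrist_force: [0.3, -0.2, -0.7]
finger_gap: 0.0578
grip_force: 124.6
```

>>> move_arm(targets=[[[0.6, 0, 0.8], [0, 0, 0], 1], [[1.1, 0, 1.6], [0, 0, 0], 1], [[1.1, 0, 1.6], [0, 0, 0], 1]])

```text
clock: 40.6
tcp_pos: [0.688, -0.0582, -0.0097]
orientation: [0.303, -0.038, 0.952, 0.013]
wrist_force: [-0.2, 0.8, -0.7]
finger_gap: 0.058
grip_force: 124.6
```

>>> move_arm(targets=[[[0.6, 0, 0.8], [0, 0, 0], 1], [[1.1, 0, 1.6], [0, 0, 0], 1], [[1.1, 0, 1.6], [0, 0, 0], 1]])

```text
clock: 40.98
tcp_pos: [0.6881, -0.0582, -0.0117]
orientation: [0.303, -0.038, 0.952, 0.013]
wrist_force: [-0.3, 0.1, -0.3]
finger_gap: 0.0576
grip_force: 124.6
```

>>> move_arm(targets=[[[0.6, 0, 0.8], [0, 0, 0], 1], [[1.1, 0, 1.6], [0, 0, 0], 1]])

```text
clock: 41.22
tcp_pos: [0.6889, -0.0583, -0.0121]
orientation: [0.304, -0.038, 0.952, 0.013]
wrist_force: [-7.4, 0.6, 13.7]
finger_gap: 0.058
grip_force: 127.0
```

Contact with the floor. I release and withdraw along the tool axis.

>>> move_arm(targets=[[[0, 0, 0], [0, 0, 0], 0], [[0, 0, 0], [0, 0, 0], -0.6], [[0, 0, 0], [0, 0, 0], -1], [[0, 0, 0], [0, 0, 0], -1], [[0, 0, 0], [0, 0, 0], -1]])

```text
clock: 41.85
tcp_pos: [0.6881, -0.0581, -0.0137]
orientation: [0.303, -0.038, 0.952, 0.013]
wrist_force: [-0.2, -0.4, -0.3]
finger_gap: 0.0854
grip_force: 0.0
```

>>> move_arm(targets=[[[0, 0, -15], [0, 0, 0], -1], [[0, 0, -40], [0, 0, 0], -1], [[0, 0, -90], [0, 0, 0], -1], [[0, 0, -140], [0, 0, 0], -1], [[0, 0, -140], [0, 0, 0], -1]])

```text
clock: 42.48
tcp_pos: [0.608, -0.0657, 0.1057]
orientation: [0.306, -0.038, 0.951, 0.012]
wrist_force: [0.7, -1.1, 0.2]
finger_gap: 0.0852
grip_force: 0.0
```

```bash
python3 - <<'E'
from h import *
s=env.get_state(); print(s['tcp_pos'],s['finger_gap'],s['wrist_force'],s['clock'])
for c in ('scene','top','wrist'):
    s,p,o=look(c,['cover','cover_grip','cover_notch','driver_tip','driver_grip'])
E
```

```text
[ 0.60804524 -0.06566964  0.10572775] 0.08519060686980168 [ 0.67747107 -1.11415276  0.1944392 ] 42.475
cover [(array([ 0.6687, -0.064 ,  0.0045]), 0.68)]
cover_grip [(array([ 0.6555, -0.0628,  0.018 ]), 0.75)]
cover_notch [(array([ 0.7236, -0.0574,  0.006 ]), 0.87), (array([ 0.6559, -0.0639,  0.0193]), 0.58)]
driver_tip [(array([0.423 , 0.1875, 0.0135]), 0.85)]
driver_grip [(array([0.4529, 0.0335, 0.0151]), 0.75), (array([0.6017, 0.235 , 0.1161]), 0.23)]
cover [(array([ 6.672e-01, -5.830e-02,  5.000e-04]), 0.94)]
cover_grip [(array([ 0.6595, -0.0607,  0.0234]), 0.71), (array([ 0.6262,  0.4258, -0.0011]), 0.62)]
cover_notch [(array([ 0.7195, -0.0536,  0.0081]), 0.92)]
driver_tip [(array([0.4311, 0.1859, 0.0092]), 0.85), (array([ 0.6702, -0.0593,  0.0015]), 0.32)]
driver_grip [(array([0.4523, 0.0348, 0.0134]), 0.72)]
cover [(array([ 0.6674, -0.0606,  0.0059]), 0.64)]
cover_grip [(array([ 0.6553, -0.0616,  0.0211]), 0.97)]
cover_notch [(array([ 0.7214, -0.0585,  0.0086]), 0.83)]
driver_tip []
driver_grip []
```

The cover lies flat in the tray (origin z ≈ 0.005) and the screwdriver is lying on the worktop, with the arm clear of both. I hand in.

>>> move_arm(targets=[[[0, 0, -40], [0, 0, 0], -1], [[0, 0, -40], [0, 0, 0], -1], [[0, 0, -40], [0, 0, 0], -1]])

```text
clock: 43.75
tcp_pos: [0.5848, -0.067, 0.1336]
orientation: [0.303, -0.038, 0.952, 0.013]
wrist_force: [-0.2, -0.1, 0.9]
finger_gap: 0.0849
grip_force: 0.0
```

```bash
python3 -c "
from h import *
print(env.hand_in())"
```

```text
the job is handed in; nothing more can be done
None
```

The job is handed in at about 44 s, and no verdict came back: I levered the cover off with the screwdriver, and by the last camera check it lies flat and right way up in the tray, with the screwdriver at rest on the worktop.

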